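# Wedge a test bar tight for its hardness traverse

### The arm

A 6-joint arm with a two-finger parallel gripper is mounted at the origin on a cart in front of the work surface, level with it; the furniture and walls round the work are solid. World frame = base frame: x ahead of the robot, y to its left, z up, the work surface at z = 0. Lengths are in m, angles in rad, forces in N, time in s.
With the tool pointing down it reaches from about 0.35 to 0.775 m from the base axis. Payload 7.3 kg.
Tool frame: the origin (TCP) lies midway between the tips of the shut fingers; the grasp point (between the pads) lies 19 mm behind it; z points along the fingers, y is the line along which they close (so a half turn about z gives the same grasp; the last joint's range is limited). The gripper opens to 92 mm and grips with 3 to 60 N. Pads are 19 mm wide; open, the fingers measure 130 mm over their backs; the gripper's body (75 mm by 190 mm) begins 47 mm behind the grasp point.
Start: joints at [1.161, 0.342, 1.524, -0, 1.275, -0.146], TCP at [0.137, 0.507, 0.227] pointing down, gripper open.
Joint ranges: [-2.53, 2.53], [-0.77, 2.02], [0.04, 2.7], [-1, 4.14], [0.28, 2.66], [-3.11, 3.11]. Speed limits (rad/s): [2.57, 2.57, 3.14, 3.14, 3.14, 3.14].

### API

Orientations are given as a unit quaternion [x, y, z, w].
In Python, from station import env gives the robot as it stands. The module is installed in compiled form; this text tells all that it offers.
- The arm moves only by the tool step_arm, never from a script. Its argument "commands" is one flat list of numbers, 7 for each row, row after row: the closure in counts, from 0 (fully open) to 255 (shut), then the shift along the tool's x, y, z in mm, then the turn, a rotation vector about the tool's x, y, z in rad. A call has 1 to 10 rows; each row shifts and turns the commanded pose from where the row before left it, along the tool's axes as they then stand; what a row does not reach is not made up. A row lasts 1/8 s, in which the tool goes at most 62.5 mm and 10.7 degrees, less where a joint would pass 70% of its speed; a pose out of reach is approached as far as the arm can. A call with a gripper value outside its range is refused whole. The fingers move at their own pace and stop on an object; the grip force is fixed at half the most. Time passes only in rows, so rows that do not move let the fingers close. It gives the time, the measured TCP pose, the force, the opening and the grip force at its end, in the units of the state.
- env.state(): the state, without advancing time (a new reading comes with each control period).
- env.grab_frame(name): name is "scene" or "side" or "wrist"; returns a dict with "frame" (384x512x3 uint8, red, green, blue), "K" (3x3 intrinsics, pixels), "position" and "orientation" of the camera in the world. Camera axes: x right, y down, z forward; pixel columns grow to the right and rows downward; lengths in m; the calibration is good to about 2 mm. A picture is of the moment at which its call begins. There is no depth.
- env.sign_off(): hands the job in; it is judged then, once.
Trained networks look in a picture, given as the dict that the camera call returned (one of the last four; its "shot" number tells which), for a name from the list of things; names that differ only in an ending like _2 or _b are one class to them, and where a whole thing is asked for, a point or a joint stands for the part that bears it (a point fixed in the world has none). Each returns a list of dicts, best first, with "score" (0 to 1); they miss things now and then, are a little off and sometimes report something else, mostly with a low value. They report only what shows in the picture. A call takes as long as a camera call. They do not tell look-alikes from the thing itself.
- env.spot_in(target, picture): "centre" ([x, y, z] in m, in the coordinates of the camera as it stood for that picture, good to about 4 mm: the middle of the surface that is visible of it).
The state is a dict: "t": time; "qpos": joint angles; "qvel": joint speeds; "tau": joint torques, N m; "tcp_pos": TCP position; "orientation": TCP orientation; "wrist_force": force on the tool from outside, world axes, zero at the start; "wrist_torque": the same for the moment, N m; "width": opening from 0.0 (shut) to 1.0 (fully open); "grasp_force": force on a finger pad.
Only numpy, scipy, OpenCV 4.12 (cv2) and the standard library are available. Lean on these libraries where they do the work, as an engineer would, in place of code of your own. Each camera call takes 0.05 s, during which the arm holds its last target. There are 200 camera calls.

### The job

Clamp the test bar for its hardness traverse in the inclined wedge clamp: lay the bar flat in the middle of the seat along the front stop, then push the wedge, thin end first and straight flank to the jaw, into the tapered slot by hand only until it is snug, and let go of it. Drive the wedge in with the mallet, in several separate light taps, until it goes no further and the jaw grips the bar, then lay the mallet down flat on the worktop clear of the clamp. Leave the loupe, the caliper and the round reference block where they are.

Things in the scene. Friction and masses are not known exactly. Their poses are not given: they have to be found in the camera images.
- clamp: Inclined wedge clamp, fixed: grey stand 122 x 160 mm, 100 mm high, steel bed sloping up away from the robot at 30 deg. Up the slope: front stop (14 mm high), bar seat, dark sliding jaw (14), wedge slot, tapered back stop (20), all 110 mm long; the bed reaches 30 mm past the slot's mouth. Origin: centre of underside; x away from the robot, y the way the wedge goes, z up.
- bar_seat (a point): Centre of the bar seat on the bed's surface, midway between front stop and open jaw (27.5 mm apart). Axes of the inclined bed: x up the slope, square to the stops; y along the seat; z out of the bed, leaning 30 deg from vertical toward the robot.
- slot_mouth (a point): Middle of the wedge slot's mouth on the bed's surface; axes as bar_seat, y into the slot. Slot 110 mm long; jaw open, it is 21.5 mm wide at the mouth (jaw face x = -10.75 mm, back stop x = +10.75) and 10.5 mm at the far end: the back stop tapers 1:10, the jaw face runs straight along y and moves to -x as the jaw closes.
- jaw: Sliding jaw, dark steel bar 20 x 108 x 14 mm between bar seat and slot. Springs hold it open (up the slope); the wedge pushes it 3.5 mm down the slope (-x), where it pinches the bar against the front stop. It resists with about 16 N at first, 21 N just before it meets the bar. Origin: centre of its underside; axes as bar_seat.
- test_bar: Plain aluminium bar 24 x 110 x 45 mm (x, y long, z high as it stands), 0.25 to 0.42 kg. Origin: centre of its 24 x 110 mm underside, which goes on the bed, long side along the seat, either way round. Grasp across the 24 mm near its top: stop and jaw stand 14 mm high beside it.
- wedge: Steel wedge, 150 mm long, 0.24 to 0.36 kg; y from head to thin tip. Block head: y -75 to -35 mm, parallel sides x -13 to 13, 36 mm high. Blade: y -35 to 75, 28 mm high; straight flank x = -13 (faces the jaw), the other tapers 1:10 from x = 13 to x = 2 at the tip. Origin: mid-length, on the flat underside, which goes on the bed.
- wedge_tip (a point): Foot of the wedge's thin tip, at (-5.5, 75, 0) mm in the wedge's frame; axes as the wedge. The wedge is snug, touching jaw and back stop, with the tip about 65 mm inside the slot's mouth, and home with it about 100 mm inside, when the jaw is tight on the bar.
- wedge_end (a point): Centre of the head's end face, where the mallet strikes, at (0, -75, 18) mm in the wedge's frame; axes as the wedge. Once home it stands about 50 mm outside the slot's mouth. Oiled steel: past snug it takes about 5 to 10 N to move, the last tightening 15 to 20 N; it then stays by itself.
- mallet: Square-headed mallet lying on its side, 0.32 kg. Head 44 x 80 x 40 mm (x, y, z) with white faces at y = +40 and -40 mm; wooden handle 20 mm wide (y), 22 mm high, from the head to x = -200 mm, its middle 20 mm above the worktop. Origin: under the head's centre; the handle points along -x. Centre of mass 8 mm behind the head's centre.
- mallet_head (a point): Centre of the mallet's head, 40 mm behind each white face; axes as the mallet.
- loupe: Black loupe, 38 x 38 x 34 mm, standing behind the clamp on the right; leave alone. Origin: centre of underside.
- caliper: Steel caliper, 70 x 190 x 7 mm, lying flat near the front edge; leave alone. Origin: centre of underside.
- ref_block: Round ground-steel block, 53 mm across, 13 mm high, near the front edge; leave alone. Origin: centre of underside.
Not all that is in view belongs to the job. What is shaped like the wedge but green is not meant.

How it is judged:
On the way, in this order (a step that is already met when the one before it is completed fails the run):
1. the bar lies flat in its seat, let go (z of test_bar in the frame of bar_seat between -0.003 and 0.003 m and y of test_bar in the frame of bar_seat between -0.02 and 0.02 m and x of test_bar in the frame of bar_seat between -0.004 and 0.004 m and angle between the y axis of test_bar and the y axis of bar_seat, either way round below 0.06 rad and angle between the z axis of test_bar and the z axis of bar_seat, either way round below 0.08 rad and contact force between the fingers and test_bar below 0.1 N), for 0.2 s.
2. the wedge stands snug in the slot, its tip 35 to 84 mm in, let go (z of test_bar in the frame of bar_seat between -0.003 and 0.003 m and y of test_bar in the frame of bar_seat between -0.02 and 0.02 m and x of test_bar in the frame of bar_seat between -0.004 and 0.004 m and angle between the y axis of test_bar and the y axis of bar_seat, either way round below 0.06 rad and angle between the z axis of test_bar and the z axis of bar_seat, either way round below 0.08 rad and angle between the y axis of wedge and the y axis of slot_mouth, either way round below 0.09 rad and angle between the z axis of wedge and the z axis of slot_mouth, either way round below 0.12 rad and z of wedge in the frame of slot_mouth below 0.006 m and x of wedge in the frame of slot_mouth between -0.012 and 0.012 m and y of wedge in the frame of slot_mouth between -0.04 and 0.009 m and contact force between the fingers and wedge below 0.1 N), for 0.2 s.
3. a first tap of the mallet strikes the wedge (contact force between mallet and wedge above 1 N).
4. the wedge is part-way driven (tip 70 to 97 mm in) and the mallet is off it before the next tap (angle between the y axis of wedge and the y axis of slot_mouth, either way round below 0.09 rad and angle between the z axis of wedge and the z axis of slot_mouth, either way round below 0.12 rad and z of wedge in the frame of slot_mouth below 0.006 m and x of wedge in the frame of slot_mouth between -0.012 and 0.012 m and y of wedge in the frame of slot_mouth between -0.005 and 0.022 m and contact force between mallet and wedge below 0.05 N and contact force between the fingers and mallet above 1 N), for 0.1 s.
5. the wedge has stopped and the jaw grips the bar (z of test_bar in the frame of bar_seat between -0.003 and 0.003 m and y of test_bar in the frame of bar_seat between -0.02 and 0.02 m and x of test_bar in the frame of bar_seat between -0.004 and 0.004 m and angle between the y axis of test_bar and the y axis of bar_seat, either way round below 0.06 rad and angle between the z axis of test_bar and the z axis of bar_seat, either way round below 0.08 rad and angle between the y axis of wedge and the y axis of slot_mouth, either way round below 0.09 rad and angle between the z axis of wedge and the z axis of slot_mouth, either way round below 0.12 rad and z of wedge in the frame of slot_mouth below 0.006 m and x of wedge in the frame of slot_mouth between -0.012 and 0.012 m and contact force between jaw and test_bar above 6 N), for 0.2 s.
At the end, for the whole second after the job is handed in: The bar lies flat in its seat (within 20 mm of the middle), the wedge lies flat in its slot and the jaw grips the bar with over 6 N; the mallet lies at rest on the worktop (head centre below 35 mm), touching neither clamp nor wedge (all of step 5 and linear speed of wedge below 0.01 m/s and height (world z) of mallet_head below 0.035 m and linear speed of mallet below 0.02 m/s and contact force between mallet and clamp below 0.1 N and contact force between mallet and wedge below 0.1 N).
It fails at once if the wedge is driven with the hand: fingers or arm on it when its tip is more than 88 mm in (y of wedge in the frame of slot_mouth above 0.013 m and angle between the y axis of wedge and the y axis of slot_mouth, either way round below 0.09 rad and angle between the z axis of wedge and the z axis of slot_mouth, either way round below 0.12 rad and z of wedge in the frame of slot_mouth below 0.006 m and x of wedge in the frame of slot_mouth between -0.012 and 0.012 m and contact force between any of the fingers, the arm and wedge above 1 N).
It fails at once if the wedge is hit hard (over 60 N) (contact force between mallet and wedge above 60 N).
It fails at once if the loupe is shifted over 25 mm (distance of loupe from where it was at the start of the episode above 0.025 m).
It fails at once if the caliper is shifted over 25 mm (distance of caliper from where it was at the start of the episode above 0.025 m).
It fails at once if the reference block is shifted over 25 mm (distance of ref_block from where it was at the start of the episode above 0.025 m).
It also fails if it takes over 72 s, if anything falls off the work surface, if the arm or the gripper's body presses on something with over 40 N, if the wrist force passes 120 N, or if a joint passes its speed limit or range.

## Working session

There is one attempt and no reset: what is moved stays moved. The work goes in short steps, Python scripts to look and compute and a tool call to move; the robot and the scene stay as the last step left them, time stands still between calls to the robot, and variables do not carry over. Pictures are saved under pics/ and viewed, at most 10 in all, crops included, and the job is handed in when it is done.

Besides the shell and the picture viewer there is one more tool, called as name(argument=value, ...) on one line, values as JSON. step_arm: Moves the arm, as the interface text tells. Its arguments: {"type":"object","properties":{"commands":{"type":"array","items":{"type":"number"}}},"required":["commands"]}

```bash
mkdir -p pics; cat > h.py <<'E'
import numpy as np, cv2
from scipy.spatial.transform import Rotation as R
from station import env
def world(p,c): return R.from_quat(p["orientation"]).apply(c)+np.array(p["position"])
def pix(p,w):
    c=R.from_quat(p["orientation"]).inv().apply(np.array(w)-np.array(p["position"])); q=p["K"]@c; return q[:2]/q[2]
def ray_z(p,uv,z):
    d=R.from_quat(p["orientation"]).apply(np.linalg.inv(p["K"])@[uv[0],uv[1],1]); o=np.array(p["position"]); return o+d*(z-o[2])/d[2]
def tri(ps,uvs):
    A=np.zeros((3,3));b=np.zeros(3)
    for p,uv in zip(ps,uvs):
        d=R.from_quat(p["orientation"]).apply(np.linalg.inv(p["K"])@[uv[0],uv[1],1]); d/=np.linalg.norm(d)
        M=np.eye(3)-np.outer(d,d);A+=M;b+=M@np.array(p["position"])
    return np.linalg.solve(A,b)
def save(p,n,box=None,s=1):
    f=p["frame"][:,:,::-1]
    if box: f=f[box[1]:box[3],box[0]:box[2]]
    cv2.imwrite("pics/"+n,cv2.resize(f,None,fx=s,fy=s,interpolation=cv2.INTER_CUBIC))
E
python3 - <<'E'
from h import *
np.set_printoptions(precision=3,suppress=True)
import pickle
P={}
for n in["scene","side"]:
    p=env.grab_frame(n);P[n]=p;save(p,n+"1.png",s=1.5)
    print(n,p["position"],R.from_quat(p["orientation"]).as_matrix()[:,2],p["K"][0])
    for t in["clamp","jaw","test_bar","wedge","mallet","mallet_head","loupe","caliper","ref_block"]:
        for r in env.spot_in(t,p)[:3]:
            w=world(p,r["centre"]);print(t,round(r["score"],2),w,pix(p,w))
pickle.dump(P,open("p1.pkl","wb"))
print(env.state())
E
```

```text
scene [-0.52  -0.563  0.882] [ 0.751  0.358 -0.554] [452.485   0.    252.975]
clamp 0.73 [0.552 0.048 0.046] [225.389 195.8  ]
jaw 0.46 [0.553 0.075 0.066] [218.258 188.621]
test_bar 0.89 [0.473 0.356 0.031] [135.056 189.866]
test_bar 0.64 [ 0.6   -0.398  0.03 ] [363.08  226.734]
wedge 0.65 [ 0.479 -0.536  0.03 ] [402.518 264.925]
wedge 0.6 [ 0.505 -0.193  0.024] [288.386 228.447]
wedge 0.55 [ 0.347 -0.178  0.029] [262.374 257.404]
mallet 0.57 [ 0.596 -0.399  0.031] [363.138 227.366]
mallet_head 0.86 [ 0.598 -0.4    0.027] [363.458 228.134]
mallet_head 0.28 [ 0.506 -0.19   0.022] [287.583 228.525]
caliper 0.83 [ 0.34  -0.039  0.002] [218.05  252.242]
caliper 0.62 [0.552 0.048 0.043] [225.694 196.494]
caliper 0.31 [0.389 0.138 0.008] [176.025 225.402]
ref_block 0.59 [0.39  0.134 0.012] [177.162 224.775]
side [-0.645 -0.296  1.303] [ 0.681  0.139 -0.719] [420.503   0.    254.7  ]
clamp 0.62 [0.556 0.055 0.047] [230.107 188.95 ]
jaw 0.66 [0.564 0.072 0.067] [226.36  183.727]
test_bar 0.73 [0.483 0.36  0.034] [155.792 192.944]
test_bar 0.17 [0.566 0.071 0.07 ] [226.641 182.914]
wedge 0.8
[... 209 characters left out ...]
36 [0.556 0.051 0.047] [230.981 189.02 ]
mallet_head 0.71 [ 0.599 -0.403  0.032] [339.836 200.048]
loupe 0.37 [ 0.341 -0.043  0.01 ] [241.803 237.776]
caliper 0.52 [ 0.337 -0.04   0.005] [240.836 239.03 ]
ref_block 0.7 [0.398 0.14  0.014] [200.654 219.031]
{'t': 1.0, 'qpos': array([ 1.161,  0.342,  1.524, -0.   ,  1.275, -0.146]), 'qvel': array([-0.002, -0.   ,  0.   ,  0.001,  0.001,  0.001]), 'tau': array([ -0.   , -43.114, -24.448,   0.072,   0.048,   0.   ]), 'tcp_pos': array([0.137, 0.507, 0.227]), 'orientation': array([0.132, 0.991, 0.   , 0.   ]), 'wrist_force': array([0.573, 0.175, 0.837]), 'wrist_torque': array([0.013, 0.036, 0.076]), 'grasp_force': 0.0, 'width': 1.0004334676675466}
```

View pics/scene1.png

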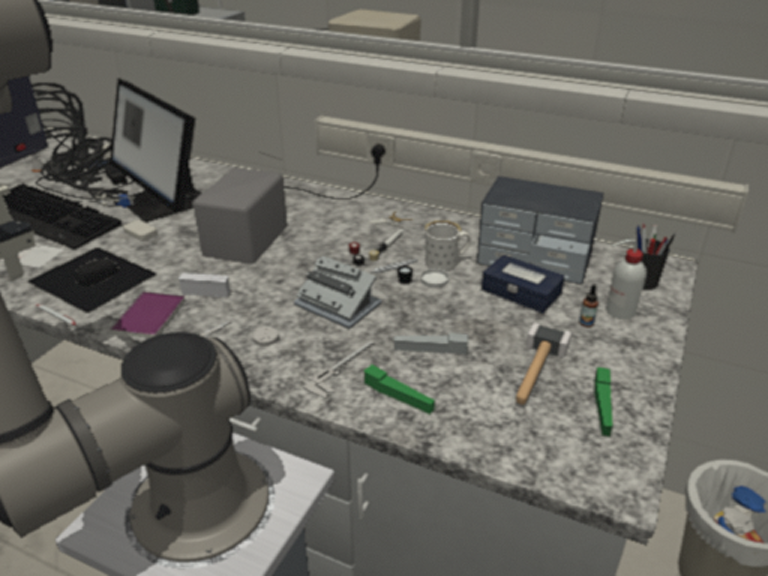

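View pics/side1.png

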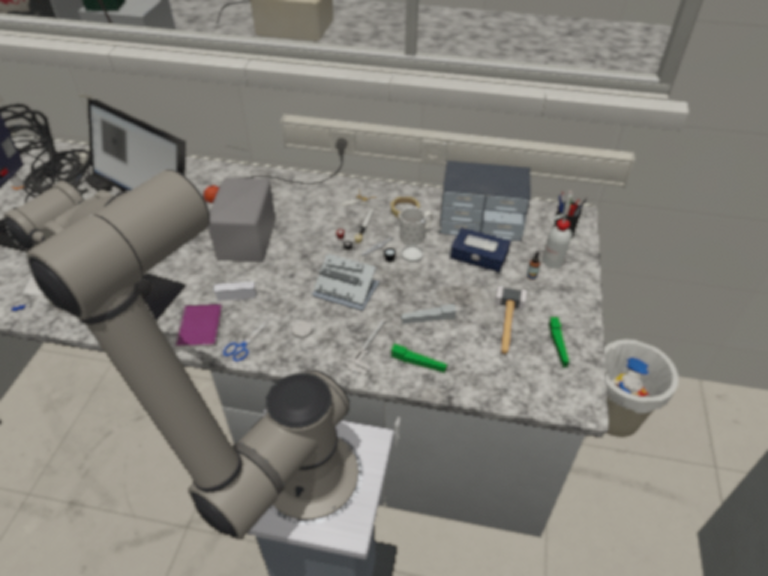

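The steel-grey wedge is at scene px (430,343) in the enlarged view. The two green look-alikes are at (400,390) and (605,400). The bar is at (205,285), the clamp at (340,288), and the mallet at (545,355).

```bash
cat >> h.py <<'E'
def plan(pos,Rt,n,g,start=None):
    """rows from current pose (or start=(p,R)) to target, interpolated"""
    s=env.state()
    p0,R0=start or (np.array(s["tcp_pos"]),R.from_quat(s["orientation"]))
    if Rt is None: Rt=R0
    rv=(R0.inv()*Rt).as_rotvec(); d=(np.array(pos)-p0)/n; rows=[]
    for i in range(n):
        Rc=R0*R.from_rotvec(rv*i/n)
        rows.append([g]+[round(v,1) for v in Rc.inv().apply(d)*1000]+[round(v,4) for v in rv/n])
    print("mm/row",round(np.linalg.norm(d)*1000,1),"rad/row",round(np.linalg.norm(rv)/n,4));
    print(",".join(",".join("%g"%v for v in r) for r in rows)); return np.array(pos),Rt
def down(yaw):
    "tool down, tool y axis at angle yaw from world +y (ccw); tool x then at 180+yaw"
    y=np.array([-np.sin(yaw),np.cos(yaw),0]);z=np.array([0,0,-1.]);x=np.cross(y,z)
    return R.from_matrix(np.c_[x,y,z])
np.set_printoptions(precision=4,suppress=True)
E
python3 - <<'E'
from h import *
p=env.grab_frame("wrist"); s=env.state()
Rt=R.from_quat(s["orientation"]); Rc=R.from_quat(p["orientation"])
print("cam in tool",Rt.inv().apply(np.array(p["position"])-s["tcp_pos"]),(Rt.inv()*Rc).as_matrix(),p["K"])
print(Rt.as_matrix())
plan([0.40,0.36,0.25],down(0),10,0)
E
```

```text
cam in tool [ 0.0667 -0.     -0.1587] [[ 0.0002 -0.9688 -0.248 ]
 [ 1.      0.0002 -0.0002]
 [ 0.0003 -0.248   0.9688]] [[279.7026   0.     254.2045]
 [  0.     279.7026 192.4475]
 [  0.       0.       1.    ]]
[[-0.9654  0.2607  0.    ]
 [ 0.2607  0.9654  0.0001]
 [ 0.      0.0001 -1.    ]]
mm/row 30.2 rad/row 0.0264
0,-29.2,-7.3,-2.3,0,0,-0.0264,0,-29,-8.1,-2.3,0,0,-0.0264,0,-28.8,-8.8,-2.3,0,0,-0.0264,0,-28.6,-9.6,-2.3,0,0,-0.0264,0,-28.3,-10.4,-2.3,0,0,-0.0264,0,-28,-11.1,-2.3,0,0,-0.0264,0,-27.7,-11.8,-2.3,0,0,-0.0264,0,-27.4,-12.6,-2.3,0,0,-0.0264,0,-27.1,-13.3,-2.3,0,0,-0.0264,0,-26.7,-14,-2.3,0,0,-0.0264
```

```bash
python3 - <<'E'
from h import *
plan([0.47,0.25,0.25],down(0),8,0)
E
```

```text
mm/row 52.7 rad/row 0.033
0,-48.6,-20.1,-2.9,0,0,-0.033,0,-47.9,-21.7,-2.9,0,0,-0.033,0,-47.1,-23.3,-2.9,0,0,-0.033,0,-46.3,-24.8,-2.9,0,0,-0.033,0,-45.5,-26.4,-2.9,0,0,-0.033,0,-44.6,-27.8,-2.9,0,0,-0.033,0,-43.7,-29.3,-2.9,0,0,-0.033,0,-42.7,-30.7,-2.9,0,0,-0.033
```

step_arm(commands=[0, -48.6, -20.1, -2.9, 0, 0, -0.033, 0, -47.9, -21.7, -2.9, 0, 0, -0.033, 0, -47.1, -23.3, -2.9, 0, 0, -0.033, 0, -46.3, -24.8, -2.9, 0, 0, -0.033, 0, -45.5, -26.4, -2.9, 0, 0, -0.033, 0, -44.6, -27.8, -2.9, 0, 0, -0.033, 0, -43.7, -29.3, -2.9, 0, 0, -0.033, 0, -42.7, -30.7, -2.9, 0, 0, -0.033, 0, 0, 0, 0, 0, 0, 0])

```text
t: 2.17
tcp_pos: [0.4725, 0.2479, 0.2497]
orientation: [0.002, 1.0, -0.0, 0.0]
wrist_force: [-0.3, 0.1, -0.7]
width: 0.999
grasp_force: 0.0
```

```bash
python3 - <<'E'
from h import *
import pickle
print(env.state()["tcp_pos"],env.state()["orientation"])
p=env.grab_frame("wrist"); save(p,"w1.png",s=1.5); pickle.dump(p,open("w1.pkl","wb"))
for t in["clamp","jaw","test_bar"]:
    for r in env.spot_in(t,p)[:2]:
        w=world(p,r["centre"]);print(t,round(r["score"],2),w,pix(p,w))
E
```

```text
[0.4725 0.2479 0.2497] [ 0.0021  1.     -0.0002  0.0004]
clamp 0.74 [0.5284 0.0754 0.0357] [131.3124 211.656 ]
clamp 0.42 [ 0.4869 -0.1182  0.0073] [  4.099  178.9818]
test_bar 0.75 [0.4854 0.361  0.0458] [339.6692 182.3395]
```

View pics/w1.png

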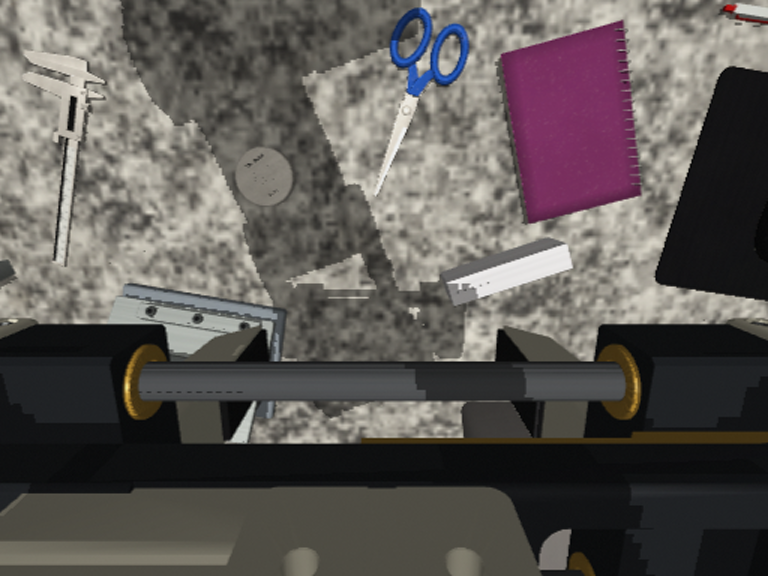

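Bar in w1 (1.5×): top face about (455,285)–(570,255), yaw about +20°. The clamp is partly hidden by the gripper at (200,310), so I need to look from further out.

step_arm(commands=[0, -27, -32, 0, 0, 0, 0, 0, -27, -32, 0, 0, 0, 0, 0, -27, -32, 0, 0, 0, 0, 0, -27, -32, 0, 0, 0, 0, 0, -27, -32, 0, 0, 0, 0, 0, 0, 0, 0, 0, 0, 0])

```text
t: 3.12
tcp_pos: [0.6057, 0.0893, 0.2494]
orientation: [0.001, 1.0, -0.0, -0.0]
wrist_force: [-1.3, 0.8, -0.7]
width: 0.998
grasp_force: 0.0
```

```bash
python3 - <<'E'
from h import *
import pickle
print(env.state()["tcp_pos"],env.state()["orientation"])
p=env.grab_frame("wrist"); save(p,"w2.png",s=1.5); pickle.dump(p,open("w2.pkl","wb"))
for t in["clamp","jaw","test_bar","wedge","mallet_head"]:
    for r in env.spot_in(t,p)[:2]:
        w=world(p,r["centre"]);print(t,round(r["score"],2),w,pix(p,w))
E
```

```text
[0.6057 0.0893 0.2494] [ 0.0006  1.     -0.0001 -0.0001]
clamp 0.76 [0.5728 0.0648 0.0683] [233.989  149.8624]
clamp 0.27 [0.4104 0.1431 0.0134] [297.0577  14.8901]
jaw 0.58 [0.5696 0.076  0.0678] [243.2585 147.088 ]
jaw 0.18 [0.5716 0.0623 0.0664] [232.0164 148.6485]
test_bar 0.75 [0.4893 0.3442 0.042 ] [462.5511  78.7518]
```

View pics/w2.png

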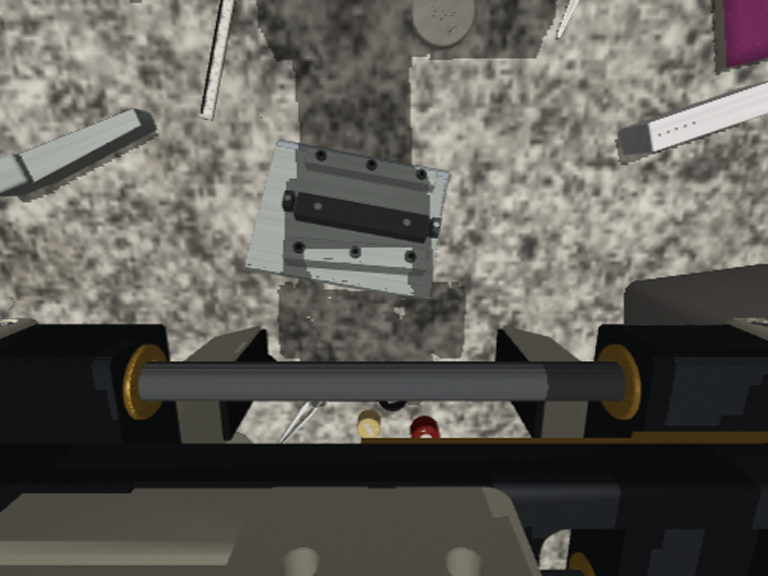

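```bash
python3 - <<'E'
from h import *
import pickle
p=pickle.load(open("w2.pkl","rb"))
save(p,"w2c.png",(155,85,315,205),5)
E
```

```text
(no output)
```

View pics/w2c.png

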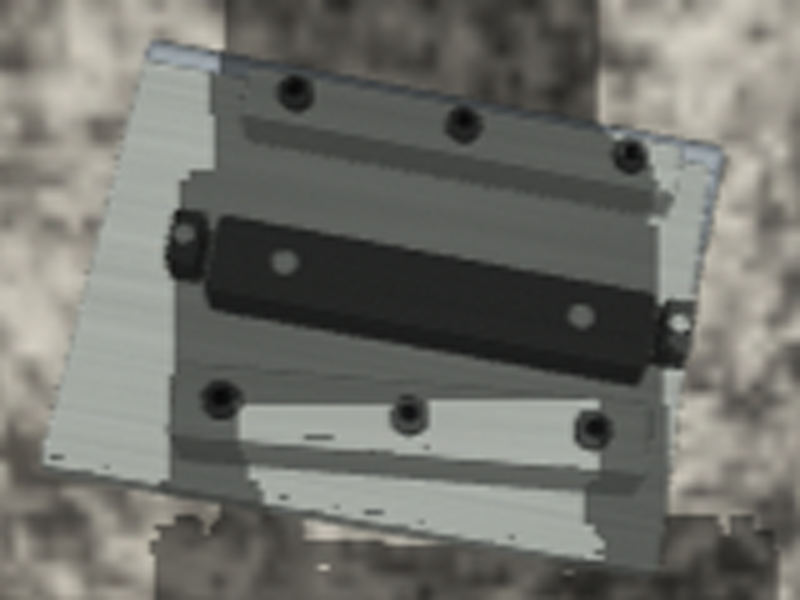

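The crop shows the jaw's top face with corners at (222,215), (660,292), (645,366) and (208,292). The slot's mouth is at the left (robot's right), and the front-stop bolts are at (295,93), (463,124) and (630,156).

```bash
python3 - <<'E'
from h import *
import pickle
from scipy.optimize import least_squares
w1=pickle.load(open("w1.pkl","rb"));w2=pickle.load(open("w2.pkl","rb"))
for a,b in zip([(150.5,311.5),(197.5,318.5),(243.5,326)],[(295,93),(463,124),(630,156)]):
    print("bolt",tri([w1,w2],[np.array(a)/1.5-.2,np.array(b)/5+[155,85]-.4]))
C=np.array([(222,215),(660,292),(645,366),(208,292)])/5+[155,85]-.4
def Rb(yaw): return R.from_euler('z',yaw)*R.from_euler('y',-np.pi/6)
M=np.array([(-10,-54,14),(-10,54,14),(10,54,14),(10,-54,14)])*1e-3
def res(v,z): return np.ravel([pix(w2,Rb(v[2]).apply(m)+[v[0],v[1],z])-c for m,c in zip(M,C)])
for z in(.045,.05,.055,.06,.065,.07):
    o=least_squares(res,[.56,.06,-.16],args=(z,));print(z,o.x,o.cost,np.round(o.fun,1))
f=w1["frame"].astype(int); m=(f.min(2)>185).astype(np.uint8); m[:155]=0;m[206:]=0;m[:,:295]=0;m[:,388:]=0
n,l,st,ce=cv2.connectedComponentsWithStats(m); k=1+np.argmax(st[1:,4]); ys,xs=np.where(l==k)
W=np.array([ray_z(w1,(x,y),.045)[:2] for x,y in zip(xs,ys)])*1000
print(st[k],cv2.minAreaRect(W.astype(np.float32)))
p=np.cov(W.T);e,v=np.linalg.eigh(p);print(W.mean(0),v[:,1])
E
```

```text
bolt [0.5181 0.0396 0.0481]
bolt [0.5253 0.0807 0.047 ]
bolt [0.5328 0.122  0.0472]
0.045 [ 0.5722  0.0725 -0.1707] 1.5796835774449751 [ 0.9  0.5 -1.3 -0.  -0.1 -0.2  0.5 -0.4]
0.05 [ 0.5718  0.0727 -0.1705] 0.493640722973777 [ 0.3  0.3 -0.6  0.   0.5  0.  -0.2 -0.3]
0.055 [ 0.5715  0.073  -0.1703] 1.0867533055232457 [-0.3  0.1  0.   0.   1.1  0.2 -0.8 -0.3]
0.06 [ 0.5712  0.0732 -0.1701] 3.511307967792766 [-0.9 -0.1  0.7  0.   1.8  0.5 -1.5 -0.3]
0.065 [ 0.5708  0.0734 -0.1699] 7.933516864465085 [-1.5 -0.2  1.4  0.1  2.4  0.7 -2.2 -0.2]
0.07 [ 0.5705  0.0737 -0.1697] 14.534951379974665 [-2.2 -0.4  2.1  0.1  3.1  1.  -3.  -0.2]
[ 298  163   84   36 1175] ((486.5157470703125, 361.1820068359375), (23.142074584960938, 108.45577239990234), 18.511144638061523)
[483.2895 368.8314] [-0.2849  0.9585]
```

```bash
python3 - <<'E'
from h import *
import pickle
w1=pickle.load(open("w1.pkl","rb"));w2=pickle.load(open("w2.pkl","rb"))
print("box corner",tri([w1,w2],[(310,268.5),(417,190)]))
print(env.state()["qpos"])
T=down(np.radians(-71.5))
s=plan([.4865,.361,.10],T,8,0)
plan([.4865,.361,.018],T,4,0,s)
E
```

```text
box corner [ 0.6422  0.3389 -0.008 ]
[ 0.0249  0.4888  1.2286  0.0003  1.424  -1.548 ]
mm/row 41.3 rad/row 0.1562
0,14.7,33.7,18.8,0,0,0.1562,0,19.7,31,18.8,0,0,0.1562,0,24.3,27.6,18.8,0,0,0.1562,0,28.3,23.4,18.8,0,0,0.1562,0,31.6,18.8,18.8,0,0,0.1562,0,34.2,13.6,18.8,0,0,0.1562,0,35.9,8.1,18.8,0,0,0.1562,0,36.7,2.4,18.8,0,0,0.1562
mm/row 20.5 rad/row 0.0
0,0,0,20.5,0,0,0,0,0,0,20.5,0,0,0,0,0,0,20.5,0,0,0,0,0,0,20.5,0,0,0
```

step_arm(commands=[0, 14.7, 33.7, 18.8, 0, 0, 0.1562, 0, 19.7, 31, 18.8, 0, 0, 0.1562, 0, 24.3, 27.6, 18.8, 0, 0, 0.1562, 0, 28.3, 23.4, 18.8, 0, 0, 0.1562, 0, 31.6, 18.8, 18.8, 0, 0, 0.1562, 0, 34.2, 13.6, 18.8, 0, 0, 0.1562, 0, 35.9, 8.1, 18.8, 0, 0, 0.1562, 0, 36.7, 2.4, 18.8, 0, 0, 0.1562, 0, 0, 0, 0, 0, 0, 0])

```text
t: 4.55
tcp_pos: [0.4848, 0.362, 0.0982]
orientation: [0.583, 0.812, -0.001, -0.001]
wrist_force: [-0.5, -1.3, 0.7]
width: 1.002
grasp_force: 0.0
```

step_arm(commands=[0, 0, 0, 20.5, 0, 0, 0, 0, 0, 0, 20.5, 0, 0, 0, 0, 0, 0, 20.5, 0, 0, 0, 0, 0, 0, 20.5, 0, 0, 0, 0, 0, 0, 0, 0, 0, 0, 255, 0, 0, 0, 0, 0, 0, 255, 0, 0, 0, 0, 0, 0, 255, 0, 0, 0, 0, 0, 0, 255, 0, 0, 0, 0, 0, 0])

```text
t: 5.68
tcp_pos: [0.4877, 0.3599, 0.0179]
orientation: [0.585, 0.811, 0.0, 0.0]
wrist_force: [-0.7, 1.0, -0.0]
width: 0.613
grasp_force: 0.0
```

step_arm(commands=[255, 0, 0, 0, 0, 0, 0, 255, 0, 0, 0, 0, 0, 0, 255, 0, 0, 0, 0, 0, 0, 255, 0, 0, 0, 0, 0, 0, 255, 0, 0, 0, 0, 0, 0, 255, 0, 0, -20, 0, 0, 0, 255, 0, 0, -40, 0, 0, 0, 255, 0, 0, -50, 0, 0, 0])

```text
t: 6.68
tcp_pos: [0.4864, 0.3591, 0.1268]
orientation: [0.585, 0.811, -0.002, -0.001]
wrist_force: [1.2, 1.2, -3.4]
width: 0.26
grasp_force: 30.0
```

```bash
python3 - <<'E'
from h import *
plan([.59,-.07,.26],down(np.radians(-99.8)),10,255)
print(env.state()["tcp_pos"])
E
```

```text
mm/row 46.1 rad/row 0.0492
255,-44,-3.8,-13.3,-0.0004,0.0002,0.0492,255,-44.1,-1.6,-13.3,-0.0004,0.0002,0.0492,255,-44.2,0.6,-13.3,-0.0004,0.0002,0.0492,255,-44.1,2.8,-13.3,-0.0004,0.0002,0.0492,255,-43.9,4.9,-13.3,-0.0004,0.0002,0.0492,255,-43.6,7.1,-13.3,-0.0004,0.0002,0.0492,255,-43.2,9.2,-13.3,-0.0004,0.0002,0.0492,255,-42.7,11.3,-13.3,-0.0004,0.0002,0.0492,255,-42.1,13.4,-13.3,-0.0004,0.0002,0.0492,255,-41.3,15.5,-13.3,-0.0004,0.0002,0.0492
[0.4864 0.3591 0.1268]
```

step_arm(commands=[255, -44, -3.8, -13.3, 0, 0, 0.0492, 255, -44.1, -1.6, -13.3, 0, 0, 0.0492, 255, -44.2, 0.6, -13.3, 0, 0, 0.0492, 255, -44.1, 2.8, -13.3, 0, 0, 0.0492, 255, -43.9, 4.9, -13.3, 0, 0, 0.0492, 255, -43.6, 7.1, -13.3, 0, 0, 0.0492, 255, -43.2, 9.2, -13.3, 0, 0, 0.0492, 255, -42.7, 11.3, -13.3, 0, 0, 0.0492, 255, -42.1, 13.4, -13.3, 0, 0, 0.0492, 255, -41.3, 15.5, -13.3, 0, 0, 0.0492])

```text
t: 7.92
tcp_pos: [0.5907, -0.0709, 0.26]
orientation: [0.765, 0.644, -0.0, -0.001]
wrist_force: [0.7, 0.5, -4.0]
width: 0.261
grasp_force: 30.0
```

step_arm(commands=[255, 0, 0, 0, 0, 0, 0, 255, 0, 0, 0, 0, 0, 0])

```text
t: 8.18
tcp_pos: [0.5903, -0.0693, 0.2595]
orientation: [0.765, 0.644, -0.0, -0.001]
wrist_force: [-0.4, 0.6, -4.4]
width: 0.257
grasp_force: 30.0
```

```bash
python3 - <<'E'
from h import *
import pickle
print(env.state()["tcp_pos"],env.state()["orientation"])
p=env.grab_frame("wrist"); pickle.dump(p,open("w3.pkl","wb"))
c=pix(p,[.57,.073,.065]);print(c)
x0=int(np.clip(c[0]-80,0,352));y0=int(np.clip(c[1]-60,0,264));print(x0,y0)
save(p,"w3c.png",(x0,y0,x0+160,y0+120),5)
for t in["jaw","wedge","test_bar"]:
    for r in env.spot_in(t,p)[:2]:
        w=world(p,r["centre"]);print(t,round(r["score"],2),w,pix(p,w))
E
```

```text
[ 0.5903 -0.0693  0.2595] [ 0.7648  0.6442 -0.0004 -0.0011]
[216.9199  58.246 ]
136 0
jaw 0.61 [0.5698 0.0739 0.0669] [216.3389  57.1019]
wedge 0.68 [ 0.495  -0.1198  0.0215] [197.7145 212.3496]
wedge 0.5 [ 0.3673 -0.1102  0.0275] [111.4551 221.3613]
test_bar 0.86 [ 0.5945 -0.0422  0.2898] [253.5788 204.7535]
```

View pics/w3c.png

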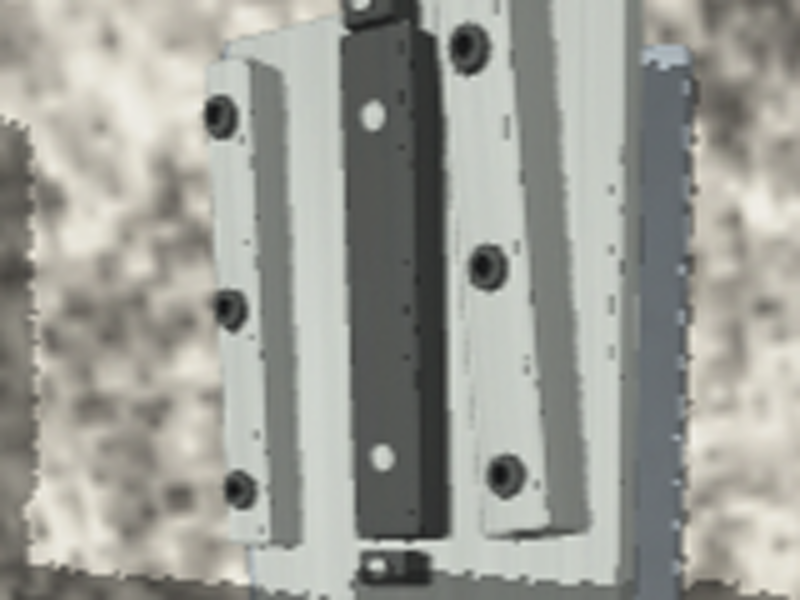

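The crop shows the mouth at the bottom with the jaw dots at (383,457) and (372,116). Bolts are on the front stop (238,490)…(219,116) and the back stop (506,475)…(468,47). All of these also appear in w2.

```bash
python3 - <<'E'
from h import *
import pickle
from scipy.optimize import least_squares
w1,w2,w3=[pickle.load(open(f"w{i}.pkl","rb")) for i in(1,2,3)]
a=lambda c:np.array(c)/5+[155,85]-.4
b=lambda c:np.array(c)/5+[136,0]-.4
F={"jd_m":((285,262),(383,457)),"jd_f":((581,316),(372,116)),"f_m":((295,93),(238,490)),"f_c":((463,124),(229,310)),"f_f":((630,156),(219,116)),
"b_m":((220,400),(506,475)),"b_c":((408,415),(488,268)),"b_f":((593,430),(468,47))}
T={}
for k,(u,v) in F.items():
    T[k]=tri([w2,w3],[a(u),b(v)]); e=[np.linalg.norm(pix(w,T[k])-q) for w,q in((w2,a(u)),(w3,b(v)))]; print(k,T[k],np.round(e,1))
for k in("jd","f"): 
    d=T[k+"_f"]-T[k+"_m"]; print(k,"yaw",np.arctan2(-d[0],d[1]))
# joint jaw fit in both views, free z
Rb=lambda yaw:R.from_euler('z',yaw)*R.from_euler('y',-np.pi/6)
M=np.array([(-10,-54,14),(-10,54,14),(10,54,14),(10,-54,14)])*1e-3
C2=[a(c) for c in((222,215),(660,292),(645,366),(208,292))]
C3=[b(c) for c in((357,537),(343,35),(406,35),(422,537))]
def res(v): return np.ravel([[pix(w2,Rb(v[3]).apply(m)+v[:3])-c,pix(w3,Rb(v[3]).apply(m)+v[:3])-d] for m,c,d in zip(M,C2,C3)])
o=least_squares(res,[.57,.07,.055,-.17]);print(o.x,np.round(o.fun,1))
Q=Rb(o.x[3])
for k in T: print(k,np.round(Q.inv().apply(T[k]-o.x[:3])*1000,1))
E
```

```text
jd_m [0.5576 0.0384 0.0681] [0. 0.]
jd_f [0.5702 0.1091 0.0692] [0.1 0.1]
f_m [0.5177 0.0394 0.0486] [0.2 0.2]
f_c [0.5251 0.0805 0.0479] [0.1 0.1]
f_f [0.5328 0.1219 0.0488] [0.1 0.1]
b_m [0.5867 0.0268 0.0956] [0.1 0.1]
b_c [0.5905 0.0688 0.0928] [0.1 0.1]
b_f [0.5943 0.111  0.091 ] [0. 0.]
jd yaw -0.1770786444816887
f yaw -0.18016802353545291
[ 0.5713  0.0726  0.0508 -0.1745] [ 0.2 -0.3  0.4  0.2 -0.6 -0.2 -0.4  1.5  0.4 -0.2  1.1 -2.  -0.4 -0.9
  0.4 -0.2]
jd_m [  2.1 -36.1  18.8]
jd_f [ 2.8 35.7 19.6]
f_m [-41.8 -42.   21.6]
f_c [-42.1  -0.2  20.9]
f_f [-41.3  41.8  21.5]
b_m [ 42.4 -42.5  27.2]
b_c [38.  -0.4 26.6]
b_f [33.9 41.8 26.8]
```

```bash
cat >> h.py <<'E'
Rbed=R.from_euler('z',-.177)*R.from_euler('y',-np.pi/6)
jaw=np.array([.5713,.0726,.0508])+(R.from_euler('z',-.1745)*R.from_euler('y',-np.pi/6)).apply([.0024,-.0002,.0055])
bed=lambda v: jaw+Rbed.apply(np.array(v)*1e-3)
seat=bed([-23.75,0,0]); mouth=bed([20.75,-55,0])
Rtool=R.from_matrix(Rbed.as_matrix()@np.array([[0,1,0],[1,0,0],[0,0,-1.]]))
atS=lambda v: seat+Rbed.apply(np.array(v)*1e-3)
atM=lambda v: mouth+Rbed.apply(np.array(v)*1e-3)
E
python3 - <<'E'
from h import *
print(jaw,seat,mouth,"bed z at back?")
s=plan(atS([0,0,17.9+45]),Rtool,8,255)
print(s[0])
E
```

```text
[0.5706 0.0725 0.0568] [0.5504 0.0761 0.0449] [0.5786 0.0152 0.0671] bed z at back?
mm/row 28.9 rad/row 0.0656
255,17,-11.9,20.1,-0.0656,-0.0003,0.001,255,17,-13.2,19.3,-0.0656,-0.0003,0.001,255,17,-14.5,18.4,-0.0656,-0.0003,0.001,255,17,-15.7,17.4,-0.0656,-0.0003,0.001,255,17,-16.8,16.3,-0.0656,-0.0003,0.001,255,16.9,-17.8,15.2,-0.0656,-0.0003,0.001,255,16.9,-18.8,14,-0.0656,-0.0003,0.001,255,16.9,-19.7,12.7,-0.0656,-0.0003,0.001
[0.5194 0.0817 0.0994]
```

step_arm(commands=[255, 17, -11.9, 20.1, -0.0656, 0, 0.001, 255, 17, -13.2, 19.3, -0.0656, 0, 0.001, 255, 17, -14.5, 18.4, -0.0656, 0, 0.001, 255, 17, -15.7, 17.4, -0.0656, 0, 0.001, 255, 17, -16.8, 16.3, -0.0656, 0, 0.001, 255, 16.9, -17.8, 15.2, -0.0656, 0, 0.001, 255, 16.9, -18.8, 14, -0.0656, 0, 0.001, 255, 16.9, -19.7, 12.7, -0.0656, 0, 0.001, 255, 0, 0, 0, 0, 0, 0, 255, 0, 0, 0, 0, 0, 0])

```text
t: 9.62
tcp_pos: [0.5252, 0.0785, 0.1136]
orientation: [0.745, 0.62, 0.153, 0.193]
wrist_force: [0.2, -0.0, -3.9]
width: 0.259
grasp_force: 30.0
```

```bash
python3 - <<'E'
from h import *
import pickle
s=env.state(); print(s["tcp_pos"],Rbed.inv().apply(s["tcp_pos"]-seat)*1000,(Rtool.inv()*R.from_quat(s["orientation"])).as_rotvec(),s["wrist_force"],s["width"])
p=env.grab_frame("wrist"); pickle.dump(p,open("w4.pkl","wb"))
save(p,"w4.png",(96,20,416,260),2.5)
for v in([-13.75,55,14],[13.75,54,14],[-12,55,45],[12,55,45],[-12,55,90],[12,55,90]): print(v,pix(p,atS(v)))
E
```

```text
[0.5252 0.0785 0.1136] [12.552  -2.099  72.0917] [ 0.0266 -0.0134  0.0013] [ 0.2495 -0.0481 -3.854 ] 0.25873681965290307
[-13.75, 55, 14] [221.4252 132.4063]
[13.75, 54, 14] [257.6931 133.7663]
[-12, 55, 45] [217.4161 135.0097]
[12, 55, 45] [254.2652 135.029 ]
[-12, 55, 90] [203.4147 140.7853]
[12, 55, 90] [251.7869 140.8375]
```

View pics/w4.png

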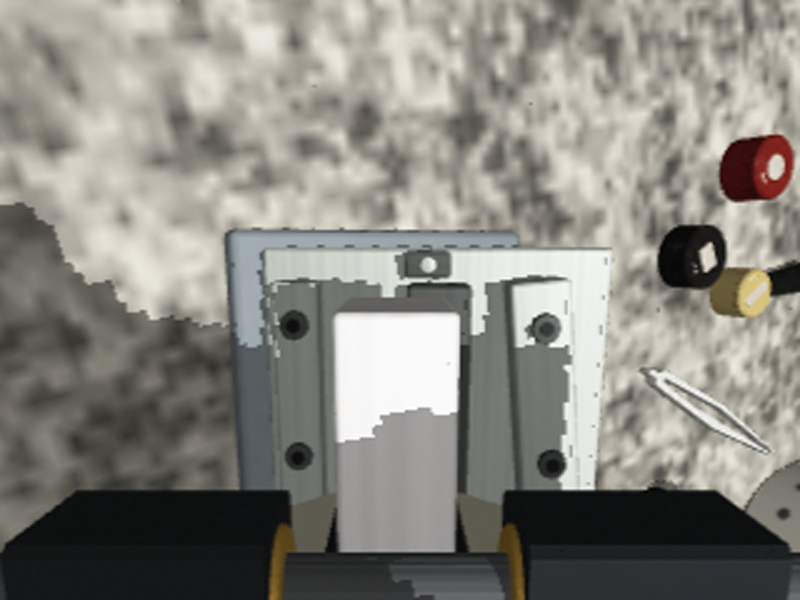

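```bash
python3 - <<'E'
from h import *
import pickle
p=pickle.load(open("w4.pkl","rb")); s=env.state(); Rt=R.from_quat(s["orientation"])
o=lambda c:np.array(c)/2.5+[96,20]-.3
for n,T,c in(("f_f",[.5328,.1219,.0488],(294,325)),("f_c",[.5251,.0805,.0479],(298,456)),("b_f",[.5943,.111,.091],(545,328)),("b_c",[.5905,.0688,.0928],(552,463))):
    print(n,pix(p,T),o(c))
for v,c in(([55,-12,-27.1],(333,312)),([55,12,-27.1],(460,312))): print("bar",pix(p,s["tcp_pos"]+Rt.apply(np.array(v)*1e-3)),o(c))
q=plan(atS([0,0,17.9+22]),Rtool,4,255)
E
```

```text
f_f [213.4524 149.9963] [213.3 149.7]
f_c [214.7746 202.4316] [214.9 202.1]
b_f [313.6524 150.8912] [313.7 150.9]
b_c [315.9241 205.3058] [316.5 204.9]
bar [229.1237 146.7815] [228.9 144.5]
bar [280.5854 146.857 ] [279.7 144.5]
mm/row 8.7 rad/row 0.0074
255,0.7,-3,8.1,-0.0065,0.0034,-0.0006,255,0.7,-3.1,8.1,-0.0065,0.0034,-0.0006,255,0.7,-3.1,8.1,-0.0065,0.0034,-0.0006,255,0.6,-3.2,8.1,-0.0065,0.0034,-0.0006
```

step_arm(commands=[255, 0.7, -3, 8.1, -0.0065, 0.0034, -0.0006, 255, 0.7, -3.1, 8.1, -0.0065, 0.0034, -0.0006, 255, 0.7, -3.1, 8.1, -0.0065, 0.0034, -0.0006, 255, 0.6, -3.2, 8.1, -0.0065, 0.0034, -0.0006, 255, 0, 0, 0, 0, 0, 0, 255, 0, 0, 0, 0, 0, 0])

```text
t: 10.42
tcp_pos: [0.535, 0.0877, 0.0962]
orientation: [0.745, 0.62, 0.15, 0.196]
wrist_force: [0.5, 1.2, -5.1]
width: 0.26
grasp_force: 30.0
```

```bash
python3 - <<'E'
from h import *
s=env.state(); print(Rbed.inv().apply(s["tcp_pos"]-seat)*1000,(Rtool.inv()*R.from_quat(s["orientation"])).as_rotvec(),s["wrist_force"])
plan(atS([0,0,17.9]),Rtool,4,255)
E
```

```text
[10.7995  8.6823 53.0414] [ 0.0253 -0.0221 -0.0001] [ 0.4636  1.1954 -5.0607]
mm/row 9.4 rad/row 0.0084
255,-2,-2.5,8.9,-0.0063,0.0055,0,255,-2,-2.5,8.9,-0.0063,0.0055,0,255,-2.1,-2.6,8.8,-0.0063,0.0055,0,255,-2.1,-2.6,8.8,-0.0063,0.0055,0
```

```bash
python3 -c "
from h import *
print(env.state()['qpos'],env.state()['qvel'])"
```

```text
[ 0.1146  0.3759  2.0558 -0.6034  0.2832  0.8433] [-0.0033 -0.0046 -0.     -0.0006 -0.0011  0.0023]
```

```bash
cat > kin.py <<'E'
from h import *
from scipy.optimize import least_squares
def fk(q,P):
    h,a1,L2,L3,d6,e=P
    A=R.from_euler('z',q[0]); z=np.array([0,0,1.])
    U=A*R.from_euler('y',q[1]); F=U*R.from_euler('y',q[2]); W=F*R.from_euler('z',q[3])*R.from_euler('y',q[4])*R.from_euler('z',q[5])
    return np.array([0,0,h])+A.apply([a1,0,0])+U.apply(z*L2)+F.apply([e,0,L3])+W.apply(z*d6), W
D=[([1.161,.342,1.524,0,1.275,-.146],[.137,.507,.227]),([.0249,.4888,1.2286,.0003,1.424,-1.548],[.6057,.0893,.2494]),([.1146,.3759,2.0558,-.6034,.2832,.8433],[.535,.0877,.0962])]
f=lambda P:np.r_[np.ravel([fk(q,P)[0]-p for q,p in D])*1000,(P-P0)*20]
P0=np.array([.4,0,.5,.45,.25,0])
sol=least_squares(f,P0); P=sol.x
s=env.state(); G=fk([.1146,.3759,2.0558,-.6034,.2832,.8433],P)[1].inv()*R.from_quat([0,0,0,1]) 
C=None
lo=np.array([-2.53,-.77,.04,-1,.28,-3.11]);hi=np.array([2.53,2.02,2.7,4.14,2.66,3.11])
def ik(pos,Rt,q0=(.1,.4,1.9,-.6,.4,.8)):
    g=lambda q:np.r_[(fk(q,P)[0]-pos)*1000,((fk(q,P)[1]*C).inv()*Rt).as_rotvec()*300]
    o=least_squares(g,np.clip(q0,lo+.01,hi-.01),bounds=(lo,hi)); return o.x,np.round(o.fun,1)
E
python3 - <<'E'
import kin; from kin import *
print(P,np.round(sol.fun,1))
s=env.state(); kin.C=fk(s["qpos"],P)[1].inv()*R.from_quat(s["orientation"]); print(kin.C.as_matrix())
for dy in(0,15):
  for h in(18,40):
    for b in(-.15,0,.15):
        q,e=ik(atS([0,dy,h]),Rtool*R.from_rotvec([0,b,0])); print(dy,h,b,q,e)
E
```

```text
[-0.5061  0.0966  0.6322  0.1864 -0.0617 -0.152 ] [ 74.6 -19.8  15.3  -5.8 -74.4 -12.6  -2.  -16.5  -2.4 -18.1   1.9   2.6
  -5.3  -6.2  -3. ]
[[ 0. -1. -0.]
 [ 1.  0.  0.]
 [-0. -0.  1.]]
0 18 -0.15 [ 0.1118  0.4007  2.1124 -1.      0.327   1.2405] [ 3.2  0.2  7.7 -6.5 -2.7  0. ]
0 18 0 [ 0.1287  0.406   2.0672 -0.7712  0.28    1.0248] [ 6.3  5.2 16.2 -7.5 15.4  0. ]
0 18 0.15 [ 0.1416  0.4149  1.9795 -0.0693  0.28    0.3426] [ 14.5   2.8  33.5 -21.1   7.9  -0. ]
0 40 -0.15 [ 0.1162  0.3761  2.1088 -1.      0.3458  1.2365] [ 0.2  0.   0.4 -0.3 -0.1 -0. ]
0 40 0 [ 0.1333  0.382   2.0605 -0.6814  0.28    0.9367] [ 3.7  2.8 10.  -4.9  8.1  0. ]
0 40 0.15 [ 0.1477  0.3899  1.9848 -0.0761  0.28    0.3541] [ 10.    2.1  24.8 -15.4   6.   -0. ]
15 18 -0.15 [ 0.1366  0.4075  2.1015 -1.      0.3421  1.2609] [ 2.9  0.3  6.8 -5.9 -2.3  0. ]
15 18 0 [ 0.153   0.4131  2.0638 -0.8059  0.28    1.0801] [ 5.2  4.6 13.4 -5.7 13.6  0. ]
15 18 0.15 [ 0.1665  0.4228  1.9699 -0.1352  0.28    0.4283] [ 13.9   3.6  31.8 -19.3   9.5  -0. ]
15 40 -0.15 [ 0.1414  0.3831  2.0963 -0.9938  0.3619  1.2507] [ 0.  0.  0. -0. -0.  0.]
15 40 0 [ 0.158   0.3893  2.0566 -0.7152  0.28    0.9913] [ 2.7  2.3  7.4 -3.4  6.4  0. ]
15 40 0.15 [ 0.1727  0.3979  1.9753 -0.1352  0.28    0.4331] [  9.4   2.6  23.1 -13.9   6.9  -0. ]
```

```bash
sed -i 's/h,a1,L2,L3,d6,e=P/h,a1,L2,L3,d6,e,l=P/; s/A.apply(\[a1,0,0\])/A.apply([a1,l,0])/; s/P0=np.array(.*/P0=np.array([.25,0,.5,.4,.25,0,.075])/; s/(P-P0)\*20/(P-P0)*5/' kin.py
cat >> kin.py <<'E'
C=R.from_matrix([[0,-1,0],[1,0,0],[0,0,1.]])
E
python3 - <<'E'
import kin; from kin import *
print(P,np.round(sol.fun,1))
for dy in(0,15):
  for h in(18,40):
    for b in(-.3,-.2,-.1,0):
        q,e=ik(atS([0,dy,h]),Rtool*R.from_rotvec([0,b,0])); print(dy,h,b,q,e)
for b in(-.3,0,.3): print("wedge",b,*ik(atM([0,-80,18]),Rtool*R.from_rotvec([0,b,0])))
E
```

```text
[ 0.1995 -0.0018  0.5194  0.3759  0.3111  0.0432  0.0752] [ 1.  -0.4  0.1 -0.1  1.1 -0.  -0.  -0.  -0.  -0.3 -0.   0.1 -0.1  0.3
  0.2  0. ]
0 18 -0.3 [ 0.2694  0.5275  1.951  -1.      0.5803  1.3676] [ 1.6  1.4  3.2 -8.5 -0.2  0. ]
0 18 -0.2 [ 0.2103  0.4918  2.0036 -1.      0.4414  1.3214] [ 1.5  0.7  2.9 -7.2 -0.5  0. ]
0 18 -0.1 [ 0.145   0.4649  2.0553 -1.      0.2967  1.2703] [ 1.   0.2  2.  -4.6 -0.6  0. ]
0 18 0 [ 0.1179  0.4466  2.0363 -0.7299  0.28    0.9769] [  3.3   4.9   8.1 -13.3  15.8   0. ]
0 40 -0.3 [ 0.2835  0.4836  1.9756 -1.      0.5952  1.3704] [ 0.6  0.6  1.5 -3.8 -0.1  0. ]
0 40 -0.2 [ 0.2243  0.4469  2.028  -1.      0.4568  1.326 ] [ 0.4  0.2  1.  -2.3 -0.2  0. ]
0 40 -0.1 [ 0.1584  0.4186  2.0784 -0.9924  0.3132  1.2689] [ 0.  0.  0. -0. -0.  0.]
0 40 0 [ 0.1129  0.3948  2.0616 -0.6596  0.28    0.9001] [  2.3   3.5   6.5 -10.5  11.    0. ]
15 18 -0.3 [ 0.3007  0.5392  1.9349 -1.      0.5981  1.3919] [ 1.1  1.   2.3 -6.1 -0.   0. ]
15 18 -0.2 [ 0.2437  0.5027  1.9874 -1.      0.4608  1.3482] [ 1.1  0.6  2.2 -5.5 -0.3 -0. ]
15 18 -0.1 [ 0.1802  0.4745  2.0389 -1.      0.3175  1.2992] [ 0.8  0.2  1.5 -3.6 -0.4  0. ]
15 18 0 [ 0.1493  0.4559  2.0315 -0.7856  0.28    1.0592] [  2.6   4.4   6.6 -10.2  14.2   0. ]
15 40 -0.3 [ 0.3152  0.496   1.9593 -1.      0.6132  1.3949] [ 0.2  0.2  0.5 -1.4 -0.  -0. ]
15 40 -0.2 [ 0.2582  0.4584  2.0115 -1.      0.4764  1.3529] [ 0.1  0.1  0.3 -0.6 -0.  -0. ]
15 40 -0.1 [ 0.1932  0.428   2.0587 -0.9738  0.3365  1.2784] [ 0.  0.  0. -0. -0. -0.]
15 40 0 [ 0.1453  0.4046  2.056  -0.7142  0.28    0.9819] [ 1.7  3.   5.  -7.7  9.4  0. ]
wedge -0.3 [-0.0571  0.4518  1.9999 -1.      0.4131  1.0807] [ 1.9  0.2  3.9 -9.  -3.1  0. ]
wedge 0 [-0.2803  0.3953  2.0138  0.2169  0.28   -0.3017] [  3.6  -1.5   9.3 -18.4  -4.1  -0. ]
wedge 0.3 [-0.494   0.4404  2.0715  1.145   0.4913 -1.3993] [-0.  0. -0. -0.  0.  0.]
```

```bash
python3 - <<'E'
import kin; from kin import *
for dy in(8,15):
  for h in(19,24):
   for a in(.01,.02,.03):
    for b in(-.12,-.1,-.08,-.06,):
        q,e=ik(atS([0,dy,h]),Rtool*R.from_rotvec([a,b,0]))
        if abs(e).max()<1.2: print(dy,h,a,b,q,e)
s=env.state(); print(s['tcp_pos'])
st=plan(atS([0,15,50]),Rtool*R.from_rotvec([.02,-.1,0]),4,255)
plan(atS([0,15,26]),Rtool*R.from_rotvec([.02,-.1,0]),4,255,st)
E
```

```text
8 19 0.01 -0.08 [ 0.1514  0.4653  2.0581 -1.      0.28    1.276 ] [ 0.2  0.   0.4 -0.9 -0.1  0. ]
8 19 0.02 -0.12 [ 0.1775  0.4756  2.0372 -0.9924  0.3391  1.2886] [ 0.  0. -0.  0. -0. -0.]
8 19 0.02 -0.1 [ 0.1639  0.4705  2.0456 -0.9805  0.3115  1.2661] [ 0.  0.  0.  0. -0. -0.]
8 19 0.02 -0.08 [ 0.1501  0.4657  2.0537 -0.9648  0.2839  1.2397] [ 0.  0. -0.  0.  0. -0.]
8 19 0.03 -0.12 [ 0.1752  0.4753  2.0298 -0.9462  0.3453  1.2404] [ 0.  0.  0. -0. -0. -0.]
8 19 0.03 -0.1 [ 0.1617  0.4702  2.0381 -0.9303  0.3181  1.214 ] [ 0.  0.  0. -0. -0. -0.]
8 19 0.03 -0.08 [ 0.148   0.4654  2.0463 -0.91    0.291   1.1831] [ 0.  0.  0. -0. -0. -0.]
8 24 0.01 -0.12 [ 0.1809  0.4639  2.0436 -1.      0.3414  1.2979] [ 0.2  0.1  0.4 -0.9 -0.1 -0. ]
8 24 0.01 -0.1 [ 0.1677  0.4592  2.0537 -1.      0.3124  1.2877] [ 0.1  0.   0.2 -0.4 -0.   0. ]
8 24 0.01 -0.08 [ 0.1542  0.4547  2.0632 -0.9956  0.2836  1.2729] [ 0.  0.  0. -0. -0. -0.]
8 24 0.02 -0.12 [ 0.1795  0.4644  2.0392 -0.9715  0.3451  1.2681] [-0.  0.  0. -0. -0.  0.]
8 24 0.02 -0.1 [ 0.1659  0.4592  2.0476 -0.9577  0.3177  1.2439] [-0.  0.
[... 1874 characters left out ...]
.3  0.4 -0.5  0.9  0. ]
15 24 0.03 -0.12 [ 0.1927  0.4684  2.0225 -0.9183  0.3622  1.2255] [-0.  0.  0.  0. -0.  0.]
15 24 0.03 -0.1 [ 0.1794  0.4632  2.031  -0.902   0.3351  1.1991] [ 0.  0. -0.  0. -0. -0.]
15 24 0.03 -0.08 [ 0.1658  0.4582  2.0394 -0.8815  0.308   1.1682] [ 0. -0.  0.  0.  0.  0.]
15 24 0.03 -0.06 [ 0.1519  0.4536  2.0475 -0.8556  0.2812  1.1318] [0. 0. 0. 0. 0. 0.]
[0.535  0.0877 0.0962]
mm/row 3.2 rad/row 0.0195
255,1.6,-2.7,0.8,-0.0013,-0.0195,0.0003,255,1.6,-2.7,0.8,-0.0013,-0.0195,0.0003,255,1.6,-2.7,0.7,-0.0013,-0.0195,0.0003,255,1.6,-2.7,0.7,-0.0013,-0.0195,0.0003
mm/row 6.0 rad/row 0.0
255,0.6,0.1,6,0,0,0,255,0.6,0.1,6,0,0,0,255,0.6,0.1,6,0,0,0,255,0.6,0.1,6,0,0,0
```

step_arm(commands=[255, 1.6, -2.7, 0.8, -0.0013, -0.0195, 0, 255, 1.6, -2.7, 0.8, -0.0013, -0.0195, 0, 255, 1.6, -2.7, 0.8, -0.0013, -0.0195, 0, 255, 1.6, -2.7, 0.8, -0.0013, -0.0195, 0, 255, 0, 0, 0, 0, 0, 0, 255, 0, 0, 0, 0, 0, 0])

```text
t: 11.18
tcp_pos: [0.5286, 0.0952, 0.0882]
orientation: [0.75, 0.611, 0.123, 0.222]
wrist_force: [-0.7, -0.9, -4.2]
width: 0.259
grasp_force: 30.0
```

```bash
python3 - <<'E'
import kin; from kin import *
s=env.state(); print(Rbed.inv().apply(s["tcp_pos"]-seat)*1000,(Rtool.inv()*R.from_quat(s["orientation"])).as_rotvec(),s["wrist_force"],s["qpos"])
st=plan(atS([0,12,33]),Rtool*R.from_rotvec([.02,-.1,0]),4,255)
E
```

```text
[ 0.1654 14.8954 49.8628] [ 0.0197 -0.0995 -0.0009] [-0.6702 -0.8945 -4.2198] [ 0.1939  0.407   2.0449 -0.8449  0.3647  1.1466]
mm/row 4.3 rad/row 0.0003
255,-0.3,0,4.3,0.0001,-0.0001,0.0002,255,-0.3,0,4.3,0.0001,-0.0001,0.0002,255,-0.3,0,4.3,0.0001,-0.0001,0.0002,255,-0.3,0,4.3,0.0001,-0.0001,0.0002
```

step_arm(commands=[255, -0.3, 0, 4.3, 0, 0, 0, 255, -0.3, 0, 4.3, 0, 0, 0, 255, -0.3, 0, 4.3, 0, 0, 0, 255, -0.3, 0, 4.3, 0, 0, 0, 255, 0, 0, 0, 0, 0, 0])

```text
t: 11.8
tcp_pos: [0.536, 0.0907, 0.0727]
orientation: [0.75, 0.611, 0.122, 0.222]
wrist_force: [-0.2, -0.3, -4.3]
width: 0.259
grasp_force: 30.0
```

step_arm(commands=[255, 0.2, 0, 2.3, 0, 0, 0, 255, 0.2, 0, 2.3, 0, 0, 0, 255, 0.2, 0, 2.3, 0, 0, 0, 255, 0.2, 0, 2.3, 0, 0, 0, 255, 0, 0, 0, 0, 0, 0])

```text
t: 12.42
tcp_pos: [0.5404, 0.0899, 0.0648]
orientation: [0.75, 0.611, 0.122, 0.222]
wrist_force: [0.4, -0.5, -4.0]
width: 0.262
grasp_force: 30.0
```

```bash
python3 - <<'E'
import kin; from kin import *
s=env.state(); print(Rbed.inv().apply(s["tcp_pos"]-seat)*1000,(Rtool.inv()*R.from_quat(s["orientation"])).as_rotvec(),s["wrist_force"],Rbed.inv().apply(s["wrist_force"]),s["wrist_torque"],s["qpos"])
st=plan(atS([0,12,18.5]),Rtool*R.from_rotvec([.02,-.08,0]),4,255)
E
```

```text
[-0.6072 11.8291 23.3767] [ 0.0201 -0.1002 -0.0011] [ 0.3564 -0.4579 -4.0149] [-1.6337 -0.388  -3.6927] [0.1136 0.6937 0.0209] [ 0.1764  0.4662  2.0395 -0.9575  0.3235  1.2514]
mm/row 1.2 rad/row 0.005
255,0.2,0.2,1.2,-0,0.005,0.0002,255,0.2,0.2,1.2,-0,0.005,0.0002,255,0.2,0.2,1.2,-0,0.005,0.0002,255,0.1,0.2,1.2,-0,0.005,0.0002
```

step_arm(commands=[255, 0.2, 0.2, 1.2, 0, 0.005, 0, 255, 0.2, 0.2, 1.2, 0, 0.005, 0, 255, 0.2, 0.2, 1.2, 0, 0.005, 0, 255, 0.1, 0.2, 1.2, 0, 0.005, 0, 255, 0, 0, 0, 0, 0, 0])

```text
t: 13.05
tcp_pos: [0.5432, 0.0893, 0.0615]
orientation: [0.749, 0.613, 0.13, 0.216]
wrist_force: [-4.9, -0.8, 1.6]
width: 0.263
grasp_force: 30.0
```

step_arm(commands=[140, 0, 0, 0, 0, 0, 0, 140, 0, 0, 0, 0, 0, 0, 140, 0, 0, 0, 0, 0, 0, 140, 0, 0, -8, 0, 0, 0, 140, 0, 0, -30, 0, 0, 0, 140, 0, 0, -30, 0, 0, 0, 140, 0, 0, -40, 0, 0, 0])

```text
t: 13.92
tcp_pos: [0.4933, 0.1074, 0.1559]
orientation: [0.749, 0.614, 0.13, 0.215]
wrist_force: [-0.4, 0.5, 0.1]
width: 0.449
grasp_force: 0.0
```

```bash
python3 - <<'E'
from h import *
import pickle
s=env.state(); print(s["tcp_pos"],s["width"],s["qpos"])
plan([.60,-.19,.26],down(np.radians(-80)),10,0)
p=env.grab_frame("wrist"); pickle.dump(p,open("w5.pkl","wb"))
# rectified check of bar top face: bright pixels
for r in env.spot_in("test_bar",p)[:2]: 
    w=world(p,r["centre"]);print(r["score"],w,pix(p,w),Rbed.inv().apply(w-seat)*1000)
for v in([-12,55,45],[12,55,45],[-12,55,0]): print(pix(p,atS(v)))
E
```

```text
[0.4933 0.1074 0.1559] 0.44860041532792394 [ 0.2289  0.2313  2.0462 -0.584   0.4977  0.893 ]
mm/row 33.3 rad/row 0.0628
0,-27.4,18.8,0.7,0.0484,0.0166,-0.0364,0,-28.1,17.8,-0.7,0.0484,0.0166,-0.0364,0,-28.7,16.7,-2,0.0484,0.0166,-0.0364,0,-29.2,15.5,-3.3,0.0484,0.0166,-0.0364,0,-29.7,14.3,-4.5,0.0484,0.0166,-0.0364,0,-30.1,12.9,-5.6,0.0484,0.0166,-0.0364,0,-30.5,11.5,-6.7,0.0484,0.0166,-0.0364,0,-30.8,10.1,-7.7,0.0484,0.0166,-0.0364,0,-31,8.5,-8.7,0.0484,0.0166,-0.0364,0,-31.1,7,-9.6,0.0484,0.0166,-0.0364
0.87 [0.53   0.1053 0.0817] [249.9014 185.5398] [-3.3558 25.0909 44.4458]
[239.5103 151.9975]
[267.8665 152.1209]
[242.7207 143.4933]
```

```bash
python3 - <<'E'
from h import *
plan([.53,-.27,.26],down(np.radians(-70)),10,0)
E
```

```text
mm/row 39.3 rad/row 0.0746
0,-36.8,13.8,-1,0.0478,0.0208,-0.0534,0,-37.5,11.7,-2.4,0.0478,0.0208,-0.0534,0,-38,9.6,-3.7,0.0478,0.0208,-0.0534,0,-38.3,7.3,-4.9,0.0478,0.0208,-0.0534,0,-38.5,5,-6,0.0478,0.0208,-0.0534,0,-38.6,2.7,-7,0.0478,0.0208,-0.0534,0,-38.5,0.2,-7.9,0.0478,0.0208,-0.0534,0,-38.3,-2.2,-8.6,0.0478,0.0208,-0.0534,0,-37.9,-4.7,-9.2,0.0478,0.0208,-0.0534,0,-37.4,-7.1,-9.7,0.0478,0.0208,-0.0534
```

step_arm(commands=[0, -36.8, 13.8, -1, 0.0478, 0.0208, -0.0534, 0, -37.5, 11.7, -2.4, 0.0478, 0.0208, -0.0534, 0, -38, 9.6, -3.7, 0.0478, 0.0208, -0.0534, 0, -38.3, 7.3, -4.9, 0.0478, 0.0208, -0.0534, 0, -38.5, 5, -6, 0.0478, 0.0208, -0.0534, 0, -38.6, 2.7, -7, 0.0478, 0.0208, -0.0534, 0, -38.5, 0.2, -7.9, 0.0478, 0.0208, -0.0534, 0, -38.3, -2.2, -8.6, 0.0478, 0.0208, -0.0534, 0, -37.9, -4.7, -9.2, 0.0478, 0.0208, -0.0534, 0, -37.4, -7.1, -9.7, 0.0478, 0.0208, -0.0534])

```text
t: 15.28
tcp_pos: [0.516, -0.2556, 0.2531]
orientation: [0.587, 0.81, 0.0, 0.007]
wrist_force: [0.2, -0.8, 0.1]
width: 1.003
grasp_force: 0.0
```

step_arm(commands=[0, 0, 0, 0, 0, 0, 0])

```text
t: 15.4
tcp_pos: [0.5166, -0.2568, 0.2527]
orientation: [0.588, 0.809, 0.0, 0.008]
wrist_force: [0.4, 1.3, -0.5]
width: 0.999
grasp_force: 0.0
```

```bash
python3 - <<'E'
from h import *
import pickle
s=env.state(); print(s["tcp_pos"],s["orientation"])
p=env.grab_frame("wrist"); pickle.dump(p,open("w6.pkl","wb")); save(p,"w6.png",(100,0,420,230),2.5)
for r in env.spot_in("wedge",p)[:3]+env.spot_in("test_bar",p)[:1]: 
    w=world(p,r["centre"]);print(r["score"],w,pix(p,w))
E
```

```text
[ 0.5166 -0.2568  0.2527] [0.588  0.8088 0.0002 0.0085]
0.91 [ 0.3602 -0.1714  0.0298] [154.9835  66.3258]
0.83 [ 0.5143 -0.1935  0.0293] [265.9186 122.7674]
0.74 [ 0.7253 -0.038   0.0294] [464.9787  54.6704]
```

View pics/w6.png

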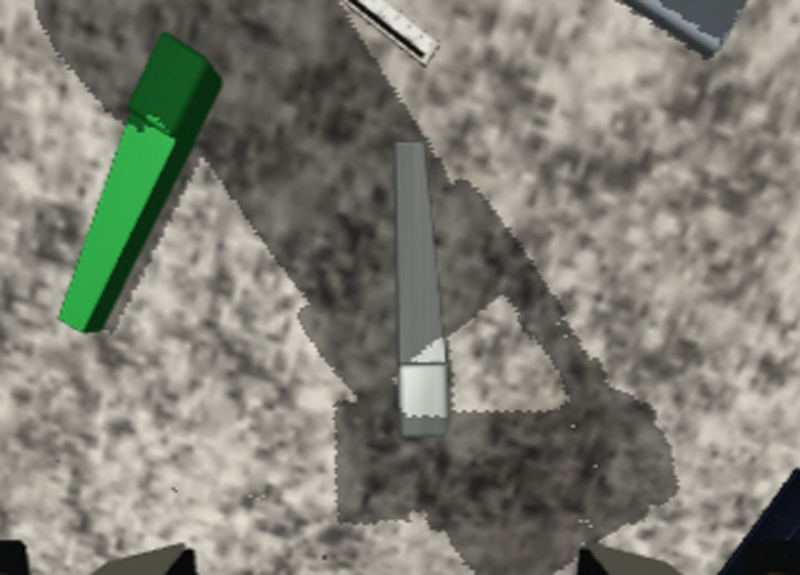

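The steel-grey wedge is confirmed at crop (396–447, 143–435). Its straight flank is on the left (robot side), it tapers on the right, the tip points up toward the clamp, and the head is at the bottom. The green one at (140,190) is the look-alike and not meant.

```bash
python3 - <<'E'
import kin; from kin import *
import pickle
p=pickle.load(open("w6.pkl","rb"))
M=np.array([(-13,75,28),(2,75,28),(-13,-35,36),(13,-35,36),(-13,-75,36),(13,-75,36)])*1e-3
Cc=np.array([(396,143),(422,143),(400,364),(446,363),(400,415),(447,415)])/2.5+[100,0]-.3
def res(v): return np.ravel([pix(p,R.from_euler('z',v[2]).apply(m)+[v[0],v[1],v[3]])-c for m,c in zip(M,Cc)])
o=least_squares(res,[.51,-.19,.36,0]);print(o.x,np.round(o.fun,1))
o2=least_squares(lambda v:res([*v,0.]),[.51,-.19,.36]);print(o2.x,np.round(o2.fun,1))
x,y,yaw=o2.x; print(np.degrees(yaw))
Rw=R.from_euler('z',yaw)
for b in(.15,.2,.25,.3):
    for hy in(-105,-65): print(b,hy,*ik(atM([0,hy,8]),Rtool*R.from_rotvec([0,b,0])))
b=.25
T=R.from_matrix(Rw.as_matrix()@np.array([[0,1,0],[1,0,0],[0,0,-1.]]))*R.from_rotvec([0,b,0])
g=np.array([x,y,0])+Rw.apply([0,-.050,.009]); print("grasp",g,*ik(g,T))
st=plan(g-T.apply([0,0,.06]),T,5,0)
plan(g,T,3,0,st)
E
```

```text
[ 0.5158 -0.1833  0.3391 -0.0279] [-0.3  1.1  0.5  0.8 -0.1 -4.  -0.2 -4.1  0.5  3.4 -0.5  2.9]
[ 0.5143 -0.1837  0.3401] [-1.  -3.5  0.6 -3.8 -0.6 -2.2  0.7 -2.4  0.1  7.1  0.4  6.6]
19.48683969702563
0.15 -105 [-0.4458  0.4368  2.0775  1.0751  0.3184 -1.2948] [ 0. -0.  0. -0.  0.  0.]
0.15 -65 [-0.3545  0.4346  2.0769  1.0519  0.28   -1.1936] [ 0.1 -0.6  0.7 -1.1 -1.9 -0. ]
0.2 -105 [-0.4811  0.445   2.072   1.114   0.3841 -1.3623] [ 0. -0.  0.  0. -0.  0.]
0.2 -65 [-0.3855  0.4416  2.0795  1.1374  0.332  -1.3045] [ 0. -0. -0. -0.  0.  0.]
0.25 -105 [-0.515   0.4557  2.0646  1.135   0.4497 -1.4113] [0. 0. 0. 0. 0. 0.]
0.25 -65 [-0.4211  0.4506  2.0759  1.1755  0.3974 -1.3718] [ 0.  0. -0.  0. -0.  0.]
0.3 -105 [-0.5472  0.4685  2.0555  1.1452  0.5146 -1.4489] [-0.  0. -0. -0.  0.  0.]
0.3 -65 [-0.4552  0.462   2.0705  1.1963  0.4626 -1.4215] [-0.  0. -0. -0. -0. -0.]
grasp [ 0.531  -0.2308  0.009 ] [-0.618   0.7655  1.4616  0.1583  1.1253 -1.0415] [ 0. -0. -0. -0. -0. -0.]
mm/row 37.3 rad/row 0.0525
0,0.7,4,37.1,0.0026,0.0523,-0.0045,0,-1.2,4.1,37.1,0.0026,0.0523,-0.0045,0,-3.2,4.1,37,0.0026,0.0523,-0.0045,0,-5.1,4.2,36.8,0.0026,0.0523,-0.0045,0,-7.1,4.3,36.4,0.0026,0.0523,-0.0045
mm/row 20.0 rad/row 0.0
0,0,0,20,0,0,0,0,0,0,20,0,0,0,0,0,0,20,0,0,0
```

```bash
python3 - <<'E'
import kin; from kin import *
import pickle
p=pickle.load(open("w6.pkl","rb"))
M=np.array([(-13,75,28),(2,75,28),(-13,-35,36),(13,-35,36),(-13,-75,36),(13,-75,36)])*1e-3
Cc=np.array([(396,143),(422,143),(400,364),(446,363),(402,435),(447,435)])/2.5+[100,0]-.3
def res(v): return np.ravel([pix(p,R.from_euler('z',v[2]).apply(m)+[v[0],v[1],v[3]])-c for m,c in zip(M,Cc)])
o=least_squares(res,[.51,-.19,.36,0]);print(o.x,np.round(o.fun,1))
o2=least_squares(lambda v:res([*v,0.]),[.51,-.19,.36]);print(o2.x,np.round(o2.fun,1))
x,y,yaw=o2.x; Rw=R.from_euler('z',yaw)
b=.25
T=R.from_matrix(Rw.as_matrix()@np.array([[0,1,0],[1,0,0],[0,0,-1.]]))*R.from_rotvec([0,b,0])
g=np.array([x,y,0])+Rw.apply([0,-.050,.009]); print("grasp",g)
st=plan(g-T.apply([0,0,.06]),T,5,0)
plan(g,T,3,0,st)
E
```

```text
[ 0.5158 -0.1865  0.3394 -0.0064] [-0.7  0.3  0.7  0.  -0.3 -0.3  0.6 -0.4 -0.5  0.4  0.2 -0.1]
[ 0.5155 -0.1866  0.3396] [-0.9 -0.8  0.7 -1.1 -0.4  0.1  0.8  0.  -0.6  1.3  0.4  0.8]
grasp [ 0.5321 -0.2337  0.009 ]
mm/row 37.4 rad/row 0.0525
0,0.1,4,37.1,0.0026,0.0523,-0.0044,0,-1.9,4.1,37.1,0.0026,0.0523,-0.0044,0,-3.8,4.2,36.9,0.0026,0.0523,-0.0044,0,-5.7,4.2,36.7,0.0026,0.0523,-0.0044,0,-7.7,4.3,36.3,0.0026,0.0523,-0.0044
mm/row 20.0 rad/row 0.0
0,0,-0,20,0,0,0,0,0,-0,20,0,0,0,0,0,-0,20,0,0,0
```

step_arm(commands=[130, 0.1, 4, 37.1, 0.0026, 0.0523, -0.0044, 130, -1.9, 4.1, 37.1, 0.0026, 0.0523, -0.0044, 130, -3.8, 4.2, 36.9, 0.0026, 0.0523, -0.0044, 130, -5.7, 4.2, 36.7, 0.0026, 0.0523, -0.0044, 130, -7.7, 4.3, 36.3, 0.0026, 0.0523, -0.0044, 130, 0, 0, 0, 0, 0, 0])

```text
t: 16.3
tcp_pos: [0.536, -0.2467, 0.0651]
orientation: [0.573, 0.81, 0.072, -0.104]
wrist_force: [-0.2, 0.9, 0.9]
width: 0.495
grasp_force: 0.0
```

```bash
cat > wp.py <<'E'
from kin import *
yaw=.3396; Rw=R.from_euler('z',yaw); b=.25
T=R.from_matrix(Rw.as_matrix()@np.array([[0,1,0],[1,0,0],[0,0,-1.]]))*R.from_rotvec([0,b,0])
g=np.array([.5155,-.1866,0])+Rw.apply([0,-.050,.009])
E
python3 - <<'E'
from wp import *
s=env.state(); print(T.inv().apply(g-s["tcp_pos"])*1000,(T.inv()*R.from_quat(s["orientation"])).as_rotvec(),s["width"])
plan(g,T,4,130)
E
```

```text
[-0.8408  0.6502 57.6961] [ 0.0033  0.0044 -0.    ] 0.4945621729616481
mm/row 14.4 rad/row 0.0014
130,-0.3,0.2,14.4,-0.0008,-0.0011,0,130,-0.3,0.2,14.4,-0.0008,-0.0011,0,130,-0.2,0.2,14.4,-0.0008,-0.0011,0,130,-0.2,0.2,14.4,-0.0008,-0.0011,0
```

step_arm(commands=[130, -0.3, 0.2, 14.4, -0.0008, -0.0011, 0, 130, -0.3, 0.2, 14.4, -0.0008, -0.0011, 0, 130, -0.2, 0.2, 14.4, -0.0008, -0.0011, 0, 130, -0.2, 0.2, 14.4, -0.0008, -0.0011, 0, 130, 0, 0, 0, 0, 0, 0, 255, 0, 0, 0, 0, 0, 0, 255, 0, 0, 0, 0, 0, 0, 255, 0, 0, 0, 0, 0, 0, 255, 0, 0, 0, 0, 0, 0, 255, 0, 0, 0, 0, 0, 0])

```text
t: 17.55
tcp_pos: [0.5344, -0.2361, 0.0126]
orientation: [0.573, 0.811, 0.072, -0.098]
wrist_force: [-0.8, -1.1, 3.9]
width: 0.284
grasp_force: 30.0
```

```bash
cat >> wp.py <<'E'
Tt=Rtool*R.from_rotvec([0,b,0])
wt=lambda x,y,z: atM([x,y-50,z+9])
E
python3 - <<'E'
from wp import *
s=env.state(); print((g-s["tcp_pos"])*1000,(T.inv()*R.from_quat(s["orientation"])).as_rotvec(),s["width"],s["grasp_force"])
a=plan(s["tcp_pos"]+np.array([0,0,.09]),None,3,255)
print(a[0]);plan(wt(3,-100,45),Tt,8,255,a)
for y in(-100,-40,-10):print(*ik(wt(3,y,15),Tt))
E
```

```text
[-2.2579  2.3287 -3.6117] [-0.0046 -0.0064 -0.001 ] 0.28420408778102724 29.960419535636902
mm/row 30.0 rad/row 0.0
255,7.2,0.1,-29.1,0,0,0,255,7.2,0.1,-29.1,0,0,0,255,7.2,0.1,-29.1,0,0,0
[ 0.5344 -0.2361  0.1026]
mm/row 13.6 rad/row 0.0909
255,13,3.8,1.6,-0.0769,-0.0163,0.0456,255,13.2,3,1.6,-0.0769,-0.0163,0.0456,255,13.3,2.3,1.6,-0.0769,-0.0163,0.0456,255,13.4,1.6,1.6,-0.0769,-0.0163,0.0456,255,13.5,0.8,1.4,-0.0769,-0.0163,0.0456,255,13.5,0.1,1.3,-0.0769,-0.0163,0.0456,255,13.6,-0.6,1,-0.0769,-0.0163,0.0456,255,13.5,-1.3,0.7,-0.0769,-0.0163,0.0456
[-0.6209  0.4298  2.0404  1.0241  0.5295 -1.3816] [ 0.  0.  0.  0. -0.  0.]
[-0.4842  0.4155  2.0702  1.0784  0.4488 -1.3211] [ 0.  0. -0.  0. -0. -0.]
[-0.4122  0.4123  2.0768  1.0977  0.4084 -1.2795] [ 0.  0. -0.  0. -0. -0.]
```

```bash
cat >> wp.py <<'E'
Tt=Rtool*R.from_rotvec([0,b,0])*R.from_rotvec([-.0046,-.0064,-.001])
wt=lambda x,y,z: atM([x,y-53,z+12.6])
def where():
    s=env.state(); R_=R.from_quat(s["orientation"]); print("t",s["t"],"wedge in mouth",np.round(Rbed.inv().apply(s["tcp_pos"]-mouth)*1000+[0,53,-12.6],2),"rot",(Tt.inv()*R_).as_rotvec(),"F bed",np.round(Rbed.inv().apply(s["wrist_force"]),1),"w",s["width"],s["grasp_force"])
E
python3 - <<'E'
from wp import *
s=env.state()
a=plan(s["tcp_pos"]+np.array([0,0,.09]),None,3,255)
plan(wt(3,-100,40),Tt,8,255,a)
E
```

```text
mm/row 30.0 rad/row 0.0
255,7.2,0.1,-29.1,0,0,0,255,7.2,0.1,-29.1,0,0,0,255,7.2,0.1,-29.1,0,0,0
mm/row 13.2 rad/row 0.0914
255,12.6,3.7,1.7,-0.0773,-0.0172,0.0457,255,12.8,2.9,1.7,-0.0773,-0.0172,0.0457,255,12.9,2.2,1.7,-0.0773,-0.0172,0.0457,255,13,1.5,1.6,-0.0773,-0.0172,0.0457,255,13.1,0.8,1.5,-0.0773,-0.0172,0.0457,255,13.1,0.1,1.3,-0.0773,-0.0172,0.0457,255,13.2,-0.6,1,-0.0773,-0.0172,0.0457,255,13.1,-1.3,0.7,-0.0773,-0.0172,0.0457
```

step_arm(commands=[255, 7.2, 0.1, -29.1, 0, 0, 0, 255, 7.2, 0.1, -29.1, 0, 0, 0, 255, 7.2, 0.1, -29.1, 0, 0, 0])

```text
t: 17.92
tcp_pos: [0.5338, -0.2356, 0.1021]
orientation: [0.573, 0.81, 0.072, -0.099]
wrist_force: [0.5, -0.3, -3.6]
width: 0.285
grasp_force: 30.0
```

step_arm(commands=[255, 12.6, 3.7, 1.7, -0.0773, -0.0172, 0.0457, 255, 12.8, 2.9, 1.7, -0.0773, -0.0172, 0.0457, 255, 12.9, 2.2, 1.7, -0.0773, -0.0172, 0.0457, 255, 13, 1.5, 1.6, -0.0773, -0.0172, 0.0457, 255, 13.1, 0.8, 1.5, -0.0773, -0.0172, 0.0457, 255, 13.1, 0.1, 1.3, -0.0773, -0.0172, 0.0457, 255, 13.2, -0.6, 1, -0.0773, -0.0172, 0.0457, 255, 13.1, -1.3, 0.7, -0.0773, -0.0172, 0.0457, 255, 0, 0, 0, 0, 0, 0])

```text
t: 19.05
tcp_pos: [0.5263, -0.1293, 0.1125]
orientation: [0.715, 0.64, 0.256, 0.121]
wrist_force: [-0.1, -1.0, -3.2]
width: 0.282
grasp_force: 30.0
```

```bash
python3 - <<'E'
from wp import *
where(); print(env.state()["qpos"])
a=plan(wt(3,-92,14),Tt,4,255)
E
```

```text
t 19.05 wedge in mouth [  0.08 -98.46  39.72] rot [0.0044 0.0024 0.0008] F bed [-1.5 -1.  -2.8] w 0.2824302696940339 30.00130534172058
[-0.6503  0.3639  2.059   0.9526  0.5673 -1.3248]
mm/row 6.7 rad/row 0.0013
255,0,0.7,6.6,-0.0011,-0.0006,-0.0002,255,0,0.7,6.6,-0.0011,-0.0006,-0.0002,255,0,0.7,6.6,-0.0011,-0.0006,-0.0002,255,0,0.7,6.6,-0.0011,-0.0006,-0.0002
```

step_arm(commands=[255, 0, 0.7, 6.6, -0.0011, -0.0006, 0, 255, 0, 0.7, 6.6, -0.0011, -0.0006, 0, 255, 0, 0.7, 6.6, -0.0011, -0.0006, 0, 255, 0, 0.7, 6.6, -0.0011, -0.0006, 0, 255, 0, 0, 0, 0, 0, 0])

```text
t: 19.68
tcp_pos: [0.5443, -0.1272, 0.0922]
orientation: [0.715, 0.639, 0.257, 0.125]
wrist_force: [0.5, 1.1, -2.6]
width: 0.281
grasp_force: 30.0
```

```bash
python3 - <<'E'
from wp import *
import pickle
where()
a=plan(wt(3.3,-92,2),Tt,3,255)
a=plan(wt(3.3,-55,2),Tt,4,255,a)
p=env.grab_frame("wrist"); pickle.dump(p,open("w7.pkl","wb")); save(p,"w7.png",(170,20,330,140),5)
for v in([-10.75,0,14],[10.75,0,20],[10.75-11,110,20]): print(pix(p,atM(v)))
E
```

```text
t 19.675 wedge in mouth [  5.04 -93.23  13.45] rot [-0.0027 -0.0013  0.0004] F bed [-1.1  1.2 -2.4] w 0.28132568634503025 30.00170409679413
mm/row 3.9 rad/row 0.001
255,-0.5,-0.6,3.8,0.0009,0.0004,-0.0001,255,-0.5,-0.6,3.8,0.0009,0.0004,-0.0001,255,-0.5,-0.6,3.8,0.0009,0.0004,-0.0001
mm/row 9.3 rad/row 0.0
255,9,-0,2.2,0,0,0,255,9,-0,2.2,0,0,0,255,9,-0,2.2,0,0,0,255,9,-0,2.2,0,0,0
[229.3181   5.0542]
[262.9027  -1.167 ]
[ 245.1069 -179.2184]
```

View pics/w7.png

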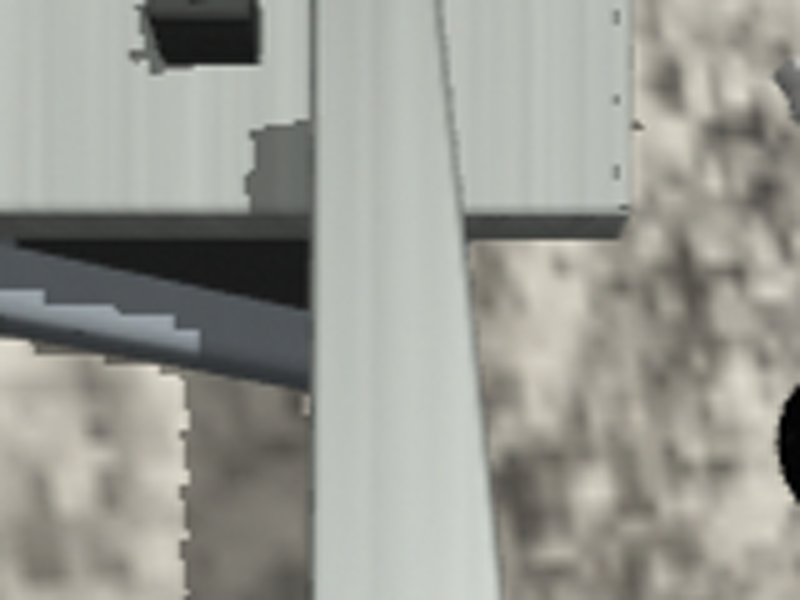

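The wedge lies straight over the bed, with the jaw guide block clear to the left at crop (200,30). The slot is just out of view at the top. I'll lower it and recheck by numbers.

step_arm(commands=[255, -0.5, -0.6, 3.8, 0.0009, 0.0004, 0, 255, -0.5, -0.6, 3.8, 0.0009, 0.0004, 0, 255, -0.5, -0.6, 3.8, 0.0009, 0.0004, 0, 255, 0, 0, 0, 0, 0, 0])

```text
t: 20.23
tcp_pos: [0.5487, -0.1268, 0.082]
orientation: [0.715, 0.639, 0.257, 0.124]
wrist_force: [-1.0, 0.6, -2.2]
width: 0.281
grasp_force: 30.0
```

```bash
python3 - <<'E'
from wp import *
where()
a=plan(wt(3.3,-60,1.5),Tt,4,255)
E
```

```text
t 20.225 wedge in mouth [  3.56 -92.04   2.45] rot [-0.0008 -0.0002  0.0006] F bed [-2.   0.4 -1.3] w 0.2807573274975339 29.99929189682007
mm/row 8.0 rad/row 0.0003
255,7.7,-0.1,2.2,0.0002,0,-0.0002,255,7.7,-0.1,2.2,0.0002,0,-0.0002,255,7.7,-0.1,2.2,0.0002,0,-0.0002,255,7.7,-0.1,2.2,0.0002,0,-0.0002
```

step_arm(commands=[255, 7.7, -0.1, 2.1, 0, 0, 0, 255, 7.7, -0.1, 2.1, 0, 0, 0, 255, 7.7, -0.1, 2.1, 0, 0, 0, 255, 7.7, 0, 2.1, 0, 0, 0, 255, 0, 0, 0, 0, 0, 0])

```text
t: 20.85
tcp_pos: [0.5544, -0.0945, 0.0813]
orientation: [0.714, 0.639, 0.257, 0.124]
wrist_force: [-1.3, 1.0, -0.6]
width: 0.279
grasp_force: 30.0
```

```bash
python3 - <<'E'
from wp import *
where()
a=plan(wt(3.0,-30,1.2),Tt,4,255)
E
```

```text
t 20.85 wedge in mouth [  3.13 -59.23   1.93] rot [-0.0004  0.0004 -0.0006] F bed [-1.6  0.7  0.2] w 0.2791478838323727 30.001566410064697
mm/row 7.3 rad/row 0.0002
255,7,-0,1.9,0.0001,-0.0001,0.0001,255,7,-0,1.9,0.0001,-0.0001,0.0001,255,7,-0,1.9,0.0001,-0.0001,0.0001,255,7,-0,1.9,0.0001,-0.0001,0.0001
```

step_arm(commands=[255, 7, 0, 1.8, 0, 0, 0, 255, 7, 0, 1.8, 0, 0, 0, 255, 7, 0, 1.8, 0, 0, 0, 255, 7, 0, 1.8, 0, 0, 0, 255, 0, 0, 0, 0, 0, 0])

```text
t: 21.48
tcp_pos: [0.5596, -0.0662, 0.0811]
orientation: [0.714, 0.639, 0.257, 0.124]
wrist_force: [-0.4, 0.8, -0.4]
width: 0.286
grasp_force: 30.0
```

```bash
python3 - <<'E'
from wp import *
where()
a=plan(wt(2.6,-14,1.5),Tt,3,255)
E
```

```text
t 21.475 wedge in mouth [  3.19 -30.53   1.64] rot [-0.0005  0.0002 -0.0004] F bed [-0.7  0.7 -0. ] w 0.28579708517238983 30.00058203935623
mm/row 5.5 rad/row 0.0002
255,5.3,-0.2,1.4,0.0002,-0.0001,0.0001,255,5.3,-0.2,1.4,0.0002,-0.0001,0.0001,255,5.3,-0.2,1.4,0.0002,-0.0001,0.0001
```

step_arm(commands=[255, 5.3, -0.1, 1.4, 0, 0, 0, 255, 5.3, -0.1, 1.4, 0, 0, 0, 255, 5.3, -0.2, 1.4, 0, 0, 0, 255, 0, 0, 0, 0, 0, 0])

```text
t: 21.98
tcp_pos: [0.5623, -0.0502, 0.0807]
orientation: [0.714, 0.639, 0.257, 0.124]
wrist_force: [-1.0, 0.7, -1.5]
width: 0.28
grasp_force: 30.0
```

```bash
python3 - <<'E'
from wp import *
where()
E
```

```text
t 21.975 wedge in mouth [  2.83 -14.28   1.38] rot [-0.0006  0.0001 -0.0001] F bed [-1.7  0.6 -0.8] w 0.27969998888408604 29.999679028987885
```

step_arm(commands=[255, 1.7, 0, 0.8, 0, 0, 0, 255, 1.7, 0, 0.8, 0, 0, 0, 255, 0, 0, 0, 0, 0, 0])

```text
t: 22.35
tcp_pos: [0.5631, -0.0474, 0.0798]
orientation: [0.715, 0.639, 0.256, 0.124]
wrist_force: [-2.6, -1.6, -2.1]
width: 0.281
grasp_force: 30.0
```

step_arm(commands=[130, 0, 0, 0, 0, 0, 0, 130, 0, 0, 0, 0, 0, 0, 130, 0, 0, 0, 0, 0, 0, 130, 0, 0, -8, 0, 0, 0, 130, 0, 0, -30, 0, 0, 0, 130, 0, 0, -40, 0, 0, 0, 130, 0, 0, -40, 0, 0, 0])

```text
t: 23.22
tcp_pos: [0.5003, -0.0653, 0.18]
orientation: [0.715, 0.639, 0.256, 0.124]
wrist_force: [0.8, 0.6, 1.1]
width: 0.489
grasp_force: 0.0
```

```bash
python3 - <<'E'
from h import *
import pickle
s=env.state(); print(s["t"],s["tcp_pos"],s["qpos"],s["width"])
p=env.grab_frame("wrist"); pickle.dump(p,open("w8.pkl","wb"))
for t in("wedge","test_bar"):
  for r in env.spot_in(t,p)[:2]: 
    w=world(p,r["centre"]);print(t,r["score"],w,pix(p,w),Rbed.inv().apply(w-mouth)*1000)
q=env.grab_frame("scene")
for r in env.spot_in("mallet_head",q)[:2]+env.spot_in("mallet",q)[:2]: w=world(q,r["centre"]);print(r["score"],w,pix(q,w))
plan([.62,-.45,.26],down(np.radians(-70)),10,0)
E
```

```text
23.225 [ 0.5003 -0.0653  0.18  ] [-0.5453  0.1572  2.0986  0.7674  0.6142 -1.0131] 0.4885319690791312
wedge 0.81 [ 0.5651 -0.0042  0.0933] [256.2672 143.5614] [  4.4985 -21.4561  27.6393]
wedge 0.46 [ 0.3738 -0.1099  0.0106] [ 52.732  290.4786] [-183.7992 -159.2751   40.8479]
test_bar 0.91 [0.5319 0.0808 0.0799] [204.4627  56.8767] [-43.428   56.3766  39.8226]
test_bar 0.49 [ 0.7206 -0.0368  0.032 ] [329.2163 162.0691] [ 111.44    -26.2213 -104.8862]
0.92 [ 0.5971 -0.3997  0.0318] [363.3609 227.    ]
0.97 [ 0.5989 -0.4009  0.0329] [363.9236 226.4608]
mm/row 41.1 rad/row 0.0734
0,-35.3,20.1,-6.4,0.0574,-0.0094,-0.0448,0,-36.2,18.1,-7.2,0.0574,-0.0094,-0.0448,0,-37,16,-7.8,0.0574,-0.0094,-0.0448,0,-37.8,13.9,-8.3,0.0574,-0.0094,-0.0448,0,-38.4,11.7,-8.7,0.0574,-0.0094,-0.0448,0,-39,9.4,-9,0.0574,-0.0094,-0.0448,0,-39.5,7.2,-9.1,0.0574,-0.0094,-0.0448,0,-39.8,4.9,-9.1,0.0574,-0.0094,-0.0448,0,-40.1,2.6,-8.9,0.0574,-0.0094,-0.0448,0,-40.2,0.3,-8.6,0.0574,-0.0094,-0.0448
```

```bash
python3 - <<'E'
from h import *
import pickle
P=pickle.load(open("p1.pkl","rb"))
e1=tri([P["scene"],P["side"]],[np.array((521,399))/1.5,np.array((505,350))/1.5]); print(e1,ray_z(P["scene"],np.array((521,399))/1.5,.02),ray_z(P["side"],np.array((505,350))/1.5,.02))
d=np.array([.598,-.401])-e1[:2]; yaw=np.arctan2(d[1],d[0]); print("mallet yaw",np.degrees(yaw),np.linalg.norm(d))
plan([.585,-.395,.24],down(yaw),10,0)
E
```

```text
[ 0.4251 -0.4011  0.0209] [ 0.4229 -0.3997  0.02  ] [ 0.4286 -0.4028  0.02  ]
mallet yaw 0.02633327146934425 0.1729112308309832
mm/row 34.6 rad/row 0.1756
0,-30.5,15.3,-5.8,0.0585,0.0282,-0.1631,0,-32.4,9.7,-7.4,0.0585,0.0282,-0.1631,0,-33.3,3.9,-8.7,0.0585,0.0282,-0.1631,0,-33.2,-2.1,-9.7,0.0585,0.0282,-0.1631,0,-32.1,-8,-10.3,0.0585,0.0282,-0.1631,0,-30,-13.7,-10.6,0.0585,0.0282,-0.1631,0,-27,-19,-10.4,0.0585,0.0282,-0.1631,0,-23.2,-23.7,-9.9,0.0585,0.0282,-0.1631,0,-18.8,-27.6,-9,0.0585,0.0282,-0.1631,0,-13.8,-30.8,-7.7,0.0585,0.0282,-0.1631
```

step_arm(commands=[0, -30.5, 15.3, -5.8, 0.0585, 0.0282, -0.1631, 0, -32.4, 9.7, -7.4, 0.0585, 0.0282, -0.1631, 0, -33.3, 3.9, -8.7, 0.0585, 0.0282, -0.1631, 0, -33.2, -2.1, -9.7, 0.0585, 0.0282, -0.1631, 0, -32.1, -8, -10.3, 0.0585, 0.0282, -0.1631, 0, -30, -13.7, -10.6, 0.0585, 0.0282, -0.1631, 0, -27, -19, -10.4, 0.0585, 0.0282, -0.1631, 0, -23.2, -23.7, -9.9, 0.0585, 0.0282, -0.1631, 0, -18.8, -27.6, -9, 0.0585, 0.0282, -0.1631, 0, -13.8, -30.8, -7.7, 0.0585, 0.0282, -0.1631])

```text
t: 24.78
tcp_pos: [0.5858, -0.3958, 0.2383]
orientation: [-0.003, 1.0, 0.0, -0.001]
wrist_force: [0.2, -0.3, 0.7]
width: 1.004
grasp_force: 0.0
```

step_arm(commands=[0, 0, 0, 0, 0, 0, 0])

```text
t: 24.9
tcp_pos: [0.586, -0.3958, 0.2379]
orientation: [-0.001, 1.0, 0.001, -0.001]
wrist_force: [0.5, 0.3, -1.0]
width: 1.002
grasp_force: 0.0
```

```bash
python3 - <<'E'
from h import *
import pickle
s=env.state(); print(s["t"],s["tcp_pos"],R.from_quat(s["orientation"]).as_matrix())
p=env.grab_frame("wrist"); pickle.dump(p,open("w9.pkl","wb"))
for t in("mallet","mallet_head"):
  for r in env.spot_in(t,p)[:2]: 
    w=world(p,r["centre"]);print(t,r["score"],w,pix(p,w))
# wooden handle: orange hue
f=cv2.cvtColor(p["frame"],cv2.COLOR_RGB2HSV); m=((f[:,:,0]>8)&(f[:,:,0]<22)&(f[:,:,1]>90)&(f[:,:,2]>60)).astype(np.uint8); m[215:]=0
n,l,st,ce=cv2.connectedComponentsWithStats(m); k=1+np.argmax(st[1:,4]); print(st[k]); ys,xs=np.where(l==k)
W=np.array([ray_z(p,(x,y),.031)[:2] for x,y in zip(xs,ys)]); 
print(cv2.minAreaRect((W*1000).astype(np.float32)),W.min(0),W.max(0))
print(np.polyfit(W[:,0],W[:,1],1))
E
```

```text
24.9 [ 0.586  -0.3958  0.2379] [[-1.     -0.0012 -0.0012]
 [-0.0012  1.      0.0012]
 [ 0.0012  0.0012 -1.    ]]
mallet 0.96 [ 0.5838 -0.3977  0.029 ] [252.5508 171.0995]
mallet_head 0.58 [ 0.5871 -0.3989  0.0336] [251.6997 174.1548]
[ 241   37   18  147 2253]
((511.324462890625, -401.47332763671875), (20.002904891967773, 176.8422393798828), 88.8624267578125) [ 0.423  -0.4131] [ 0.5996 -0.391 ]
[-0.0188 -0.3916]
```

```bash
python3 - <<'E'
from kin import *
T=down(-.0188)
a=plan([.578,-.4025,.06],T,4,110)
plan([.578,-.4025,.006],T,4,110,a)
E
```

```text
mm/row 44.8 rad/row 0.0046
110,1.7,-2.2,44.7,0.0006,-0.0003,0.0045,110,1.7,-2.2,44.7,0.0006,-0.0003,0.0045,110,1.7,-2.1,44.7,0.0006,-0.0003,0.0045,110,1.7,-2.1,44.7,0.0006,-0.0003,0.0045
mm/row 13.5 rad/row 0.0
110,0,0,13.5,0,0,0,110,0,0,13.5,0,0,0,110,0,0,13.5,0,0,0,110,0,0,13.5,0,0,0
```

step_arm(commands=[110, 1.7, -2.2, 44.7, 0.0006, -0.0003, 0.0045, 110, 1.7, -2.2, 44.7, 0.0006, -0.0003, 0.0045, 110, 1.7, -2.1, 44.7, 0.0006, -0.0003, 0.0045, 110, 1.7, -2.1, 44.7, 0.0006, -0.0003, 0.0045, 110, 0, 0, 13, 0, 0, 0, 110, 0, 0, 13, 0, 0, 0, 110, 0, 0, 14, 0, 0, 0, 110, 0, 0, 13, 0, 0, 0, 110, 0, 0, 0, 0, 0, 0])

```text
t: 26.18
tcp_pos: [0.578, -0.4039, 0.0079]
orientation: [0.009, 1.0, -0.001, 0.0]
wrist_force: [-0.6, -0.6, 0.2]
width: 0.57
grasp_force: 0.0
```

step_arm(commands=[255, 0, 0, 0, 0, 0, 0, 255, 0, 0, 0, 0, 0, 0, 255, 0, 0, 0, 0, 0, 0, 255, 0, 0, 0, 0, 0, 0, 255, 0, 0, 0, 0, 0, 0, 255, 0, 0, 0, 0, 0, 0])

```text
t: 26.92
tcp_pos: [0.5785, -0.4042, 0.0093]
orientation: [0.009, 1.0, -0.001, 0.001]
wrist_force: [-0.3, 2.2, 3.8]
width: 0.219
grasp_force: 29.9
```

```bash
python3 - <<'E'
from kin import *
s=env.state(); print(s["tcp_pos"],s["orientation"],s["width"],s["grasp_force"],s["wrist_force"])
a=plan(s["tcp_pos"]+np.array([0,0,.11]),None,3,255)
# mallet offset in tool frame
z=s["tcp_pos"][2]*1000; off=np.array([-45,0,-(20-z)]); print(off)
Ts=down(-.177); end=atM([2.25,-86,18])
tgt=lambda gap: end-Rbed.apply([0,.040+gap*1e-3,0])-Ts.apply(off*1e-3)
print(end,tgt(0),ik(tgt(0),Ts,(-.3,.6,1.6,0,1,-1.5)))
b=plan(tgt(40)+[0,0,.03],Ts,8,255,a)
E
```

```text
[ 0.5785 -0.4042  0.0093] [ 0.0089  1.     -0.0015  0.001 ] 0.21911889391653272 29.86741751432419 [-0.3382  2.183   3.8103]
mm/row 36.7 rad/row 0.0
255,-0.1,-0.1,-36.7,0,0,0,255,-0.1,-0.1,-36.7,0,0,0,255,-0.1,-0.1,-36.7,0,0,0
[-45.       0.     -10.6742]
[ 0.5565 -0.0682  0.0839] [ 0.5052 -0.0997  0.0732] (array([-0.3414,  0.4974,  1.7599,  0.    ,  0.8842, -1.7352]), array([ 0., -0.,  0.,  0.,  0., -0.]))
mm/row 34.7 rad/row 0.0199
255,10.6,33,1.9,-0.0003,0.0003,0.0199,255,11.3,32.8,1.9,-0.0003,0.0003,0.0199,255,11.9,32.5,1.9,-0.0003,0.0003,0.0199,255,12.6,32.3,1.9,-0.0003,0.0003,0.0199,255,13.2,32,2,-0.0003,0.0003,0.0199,255,13.9,31.8,2,-0.0003,0.0003,0.0199,255,14.5,31.5,2,-0.0003,0.0003,0.0199,255,15.1,31.2,2,-0.0003,0.0003,0.0199
```

step_arm(commands=[255, 0, 0, -30, 0, 0, 0, 255, 0, 0, -40, 0, 0, 0, 255, 0, 0, -40, 0, 0, 0])

```text
t: 27.3
tcp_pos: [0.5776, -0.4038, 0.1188]
orientation: [0.009, 1.0, -0.001, -0.0]
wrist_force: [0.6, -0.4, -2.5]
width: 0.214
grasp_force: 29.9
```

step_arm(commands=[255, 10.6, 33, 1.9, 0, 0, 0.0199, 255, 11.3, 32.8, 1.9, 0, 0, 0.0199, 255, 11.9, 32.5, 1.9, 0, 0, 0.0199, 255, 12.6, 32.3, 1.9, 0, 0, 0.0199, 255, 13.2, 32, 2, 0, 0, 0.0199, 255, 13.9, 31.8, 2, 0, 0, 0.0199, 255, 14.5, 31.5, 2, 0, 0, 0.0199, 255, 15.1, 31.2, 2, 0, 0, 0.0199, 255, 0, 0, 0, 0, 0, 0])

```text
t: 28.42
tcp_pos: [0.4965, -0.1364, 0.1017]
orientation: [0.087, 0.996, -0.001, -0.0]
wrist_force: [-0.4, -0.6, -3.2]
width: 0.214
grasp_force: 29.9
```

```bash
cat > mp.py <<'E'
from kin import *
off=np.array([-45,0,-10.7]); Ts=down(-.177); end=atM([2.25,-86,18])
tgt=lambda gap: end-Rbed.apply([0,.040+gap*1e-3,0])-Ts.apply(off*1e-3)
def gap():
    s=env.state(); Rt=R.from_quat(s["orientation"]); face=s["tcp_pos"]+Rt.apply((off+[0,40,0])*1e-3)
    d=(R.from_euler('z',-.177)).inv().apply(face-end)*1000
    print("t",s["t"],"face-end clampxyz",np.round(d,1),"rot",np.round((Ts.inv()*Rt).as_rotvec(),4),"F",np.round(R.from_euler('z',-.177).inv().apply(s["wrist_force"]),1),"w",s["width"],s["grasp_force"])
E
python3 - <<'E'
from mp import *
gap()
plan(tgt(15),Ts,4,255)
import pickle
for n in("scene","side"):
  p=env.grab_frame(n); pickle.dump(p,open("m_%s.pkl"%n,"wb"))
  for t in("mallet_head","wedge"):
    for r in env.spot_in(t,p)[:2]: w=world(p,r["centre"]);print(t,r["score"],w,pix(p,w))
E
```

```text
t 28.425 face-end clampxyz [ -2.2 -37.6  28.5] rot [ 0.0018  0.0007 -0.0023] F [-0.3 -0.6 -3.2] w 0.21446207924585473 29.915731251239777
mm/row 9.1 rad/row 0.0008
255,-0.5,5.7,7.1,-0.0005,-0.0002,0.0006,255,-0.5,5.7,7.1,-0.0005,-0.0002,0.0006,255,-0.5,5.7,7.1,-0.0005,-0.0002,0.0006,255,-0.5,5.7,7.1,-0.0005,-0.0002,0.0006
mallet_head 0.61 [0.5363 0.0414 0.0361] [225.158  201.1522]
mallet_head 0.6 [ 0.4314 -0.1249  0.1223] [257.9466 209.4983]
wedge 0.92 [ 0.4803 -0.5371  0.031 ] [402.8733 264.5152]
wedge 0.74 [ 0.5545 -0.0108  0.0834] [241.6586 189.9846]
mallet_head 0.82 [ 0.4333 -0.134   0.1279] [269.6892 203.4876]
wedge 0.87 [ 0.3508 -0.1769  0.0283] [276.2552 238.2983]
wedge 0.68 [ 0.485  -0.5365  0.0298] [372.262  226.1025]
```

step_arm(commands=[255, -0.5, 5.7, 7.1, 0, 0, 0, 255, -0.5, 5.7, 7.1, 0, 0, 0, 255, -0.5, 5.7, 7.1, 0, 0, 0, 255, -0.5, 5.7, 7.1, 0, 0, 0, 255, 0, 0, 0, 0, 0, 0])

```text
t: 29.35
tcp_pos: [0.5036, -0.1159, 0.0732]
orientation: [0.088, 0.996, -0.001, 0.0]
wrist_force: [-0.6, -0.2, -3.7]
width: 0.215
grasp_force: 29.9
```

```bash
python3 - <<'E'
from mp import *
gap()
import pickle
p=env.grab_frame("scene"); c=pix(p,end); print(c)
x,y=int(c[0])-50,int(c[1])-40
save(p,"tap.png",(x,y,x+100,y+75),8)
E
```

```text
t 29.35 face-end clampxyz [  1.3 -16.3   0. ] rot [ 0.0023 -0.0008 -0.0009] F [-0.6 -0.3 -3.7] w 0.21471090794047312 29.915208220481873
[258.2217 193.7776]
```

View pics/tap.png

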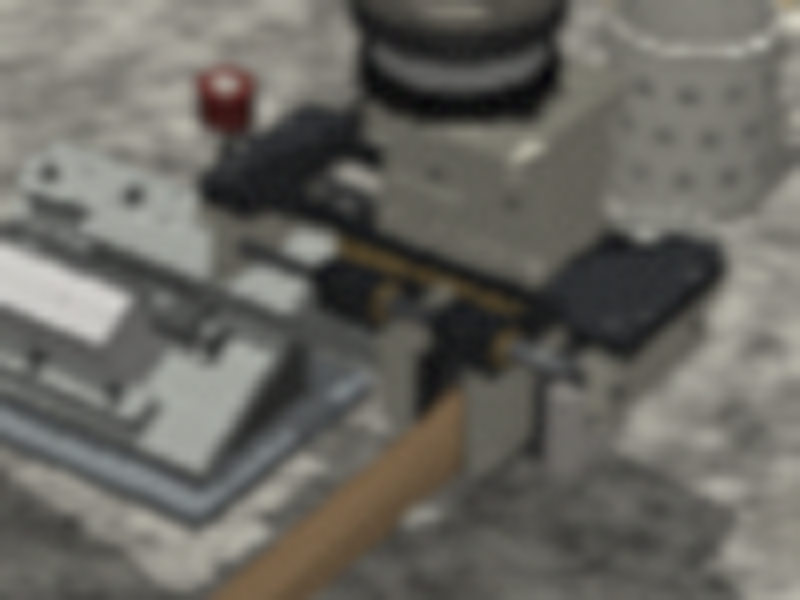

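The bar is in its seat at crop (60,290), the wedge head shows at (290,255), and the mallet is held level with its handle at (360,490), behind the wedge. Now the taps.

step_arm(commands=[255, 0, 5, 0, 0, 0, 0, 255, 0, 5, 0, 0, 0, 0, 255, 0, 3, 0, 0, 0, 0, 255, 0, 3, 0, 0, 0, 0])

```text
t: 29.9
tcp_pos: [0.5068, -0.1007, 0.074]
orientation: [0.088, 0.996, -0.001, 0.001]
wrist_force: [0.6, -1.2, -2.5]
width: 0.216
grasp_force: 29.9
```

step_arm(commands=[255, 0, 3, 0, 0, 0, 0, 255, 0, 3, 0, 0, 0, 0])

```text
t: 30.15
tcp_pos: [0.5073, -0.0964, 0.074]
orientation: [0.089, 0.996, -0.003, 0.001]
wrist_force: [-4.2, -10.3, -2.5]
width: 0.217
grasp_force: 30.0
```

```bash
python3 - <<'E'
from mp import *
gap()
E
```

```text
t 30.15 face-end clampxyz [1.5 3.6 0.7] rot [ 0.0051 -0.0016  0.0003] F [ -2.3 -10.9  -2.5] w 0.2174899156219049 30.00600904226303
```

step_arm(commands=[255, 0, 3, 0, 0, 0, 0, 255, 0, 3, 0, 0, 0, 0, 255, 0, 3, 0, 0, 0, 0])

```text
t: 30.52
tcp_pos: [0.5081, -0.0878, 0.0737]
orientation: [0.089, 0.996, -0.003, -0.0]
wrist_force: [-5.7, -11.3, -2.3]
width: 0.211
grasp_force: 30.0
```

step_arm(commands=[255, 0, 3, 0, 0, 0, 0])

```text
t: 30.65
tcp_pos: [0.5084, -0.0849, 0.0736]
orientation: [0.089, 0.996, -0.003, -0.0]
wrist_force: [-5.8, -11.2, -3.1]
width: 0.215
grasp_force: 30.0
```

```bash
python3 - <<'E'
from mp import *
gap()
E
```

```text
t 30.65 face-end clampxyz [ 0.6 15.1  0.2] rot [0.0054 0.0005 0.0005] F [ -3.8 -12.   -3.1] w 0.2149576512035063 30.006379187107086
```

step_arm(commands=[255, 0, -6, 0, 0, 0, 0, 255, 0, -6, 0, 0, 0, 0, 255, 0, 0, 0, 0, 0, 0, 255, 0, 0, 0, 0, 0, 0])

```text
t: 31.15
tcp_pos: [0.5079, -0.0949, 0.0739]
orientation: [0.088, 0.996, -0.001, 0.001]
wrist_force: [0.6, 0.3, -3.0]
width: 0.218
grasp_force: 29.9
```

```bash
python3 - <<'E'
from mp import *
gap()
for n in("scene","side"):
  p=env.grab_frame(n)
  for r in env.spot_in("wedge",p)[:4]: 
    w=world(p,r["centre"])
    if abs(w[1])<.12: print("wedge",r["score"],w,Rbed.inv().apply(w-mouth)*1000)
E
```

```text
t 31.15 face-end clampxyz [1.8 5.2 0.8] rot [ 0.0025 -0.0023  0.0002] F [ 0.5  0.4 -3. ] w 0.2175880374964854 29.937812089920044
wedge 0.48 [0.5569 0.0286 0.083 ] [-12.6392   9.3308  25.6327]
wedge 0.7 [0.5635 0.0399 0.0864] [-7.0171 21.6597 26.2999]
```

step_arm(commands=[255, 0, 4, 0, 0, 0, 0, 255, 0, 4, 0, 0, 0, 0, 255, 0, 3, 0, 0, 0, 0, 255, 0, 3, 0, 0, 0, 0, 255, 0, 3, 0, 0, 0, 0, 255, 0, 3, 0, 0, 0, 0, 255, 0, 3, 0, 0, 0, 0])

```text
t: 32.22
tcp_pos: [0.5104, -0.0741, 0.0735]
orientation: [0.088, 0.996, -0.003, -0.001]
wrist_force: [-7.2, -11.3, -3.1]
width: 0.215
grasp_force: 30.0
```

step_arm(commands=[255, 0, -6, 0, 0, 0, 0, 255, 0, -6, 0, 0, 0, 0, 255, 0, 0, 0, 0, 0, 0])

```text
t: 32.6
tcp_pos: [0.5099, -0.0845, 0.074]
orientation: [0.089, 0.996, -0.001, 0.001]
wrist_force: [-0.1, 0.2, -2.6]
width: 0.218
grasp_force: 30.0
```

step_arm(commands=[255, 0, 5, 0, 0, 0, 0, 255, 0, 5, 0, 0, 0, 0, 255, 0, 3, 0, 0, 0, 0, 255, 0, 3, 0, 0, 0, 0])

```text
t: 33.1
tcp_pos: [0.5118, -0.0699, 0.0738]
orientation: [0.088, 0.996, -0.003, 0.0]
wrist_force: [-5.1, -12.0, -3.7]
width: 0.213
grasp_force: 30.0
```

```bash
python3 - <<'E'
from mp import *
gap()
E
```

```text
t 33.1 face-end clampxyz [ 1.3 30.6  0.4] rot [ 0.0058 -0.0011 -0.0003] F [ -2.9 -12.7  -3.7] w 0.21282693934979593 30.038816034793854
```

step_arm(commands=[255, 0, -6, 0, 0, 0, 0, 255, 0, -4, 0, 0, 0, 0, 255, 0, 0, 0, 0, 0, 0])

```text
t: 33.48
tcp_pos: [0.5109, -0.0783, 0.0739]
orientation: [0.088, 0.996, -0.001, 0.001]
wrist_force: [-0.3, 0.8, -4.3]
width: 0.218
grasp_force: 30.0
```

step_arm(commands=[255, 0, 5, 0, 0, 0, 0, 255, 0, 4, 0, 0, 0, 0, 255, 0, 2, 0, 0, 0, 0, 255, 0, 2, 0, 0, 0, 0, 255, 0, 1, 0, 0, 0, 0])

```text
t: 34.1
tcp_pos: [0.5125, -0.0662, 0.0738]
orientation: [0.088, 0.996, -0.003, 0.0]
wrist_force: [-3.8, -11.8, -2.4]
width: 0.217
grasp_force: 30.0
```

step_arm(commands=[255, 0, 1.5, 0, 0, 0, 0, 255, 0, 0, 0, 0, 0, 0])

```text
t: 34.35
tcp_pos: [0.5127, -0.0647, 0.0737]
orientation: [0.088, 0.996, -0.003, 0.0]
wrist_force: [-4.8, -11.1, -2.4]
width: 0.219
grasp_force: 30.0
```

```bash
python3 - <<'E'
from mp import *
gap()
E
```

```text
t 34.35 face-end clampxyz [ 1.2 35.8  0.4] rot [ 0.0057 -0.0008  0.0001] F [ -2.8 -11.8  -2.4] w 0.21873728923798907 30.031655430793762
```

step_arm(commands=[255, 0, -6, 0, 0, 0, 0, 255, 0, -3, 0, 0, 0, 0, 255, 0, 5, 0, 0, 0, 0, 255, 0, 4, 0, 0, 0, 0, 255, 0, 1.5, 0, 0, 0, 0])

```text
t: 34.98
tcp_pos: [0.513, -0.0637, 0.0739]
orientation: [0.088, 0.996, -0.004, 0.0]
wrist_force: [-7.0, -18.8, -1.2]
width: 0.215
grasp_force: 30.1
```

step_arm(commands=[255, 0, 1, 0, 0, 0, 0, 255, 0, 1, 0, 0, 0, 0])

```text
t: 35.22
tcp_pos: [0.5128, -0.0632, 0.0739]
orientation: [0.088, 0.996, -0.005, -0.0]
wrist_force: [-8.6, -24.7, -1.3]
width: 0.218
grasp_force: 30.2
```

step_arm(commands=[255, 0, 1, 0, 0, 0, 0, 255, 0, 0.5, 0, 0, 0, 0])

```text
t: 35.48
tcp_pos: [0.5125, -0.0627, 0.0738]
orientation: [0.088, 0.996, -0.005, -0.001]
wrist_force: [-11.3, -28.4, -0.6]
width: 0.222
grasp_force: 30.3
```

```bash
python3 - <<'E'
from mp import *
gap()
E
```

```text
t 35.475 face-end clampxyz [ 0.7 37.7  0.2] rot [ 0.0106  0.0006 -0.0004] F [ -6.1 -29.9  -0.6] w 0.22195985015084385 30.29882311820984
```

```bash
python3 - <<'E'
from mp import *
s=env.state()
a=plan(s["tcp_pos"]-Rbed.apply([0,.05,0]),Ts,2,255)
b=plan([.55,-.25,.10],Ts,4,255,a)
c=plan([.575,-.40,.06],Ts,4,255,b)
E
```

```text
mm/row 25.0 rad/row 0.0053
255,0,-25,0.3,-0.0053,-0.0003,0.0002,255,0,-25,0.1,-0.0053,-0.0003,0.0002
mm/row 37.0 rad/row 0.0
255,-17.5,-31.9,-6.5,0,0,0,255,-17.5,-31.9,-6.5,0,0,0,255,-17.5,-31.9,-6.5,0,0,0,255,-17.5,-31.9,-6.5,0,0,0
mm/row 39.3 rad/row 0.0
255,-12.8,-35.8,10,0,0,0,255,-12.8,-35.8,10,0,0,0,255,-12.8,-35.8,10,0,0,0,255,-12.8,-35.8,10,0,0,0
```

step_arm(commands=[255, 0, -25, 0, -0.005, 0, 0, 255, 0, -25, 0, -0.005, 0, 0, 255, -17.5, -31.9, -6.5, 0, 0, 0, 255, -17.5, -31.9, -6.5, 0, 0, 0, 255, -17.5, -31.9, -6.5, 0, 0, 0, 255, -17.5, -31.9, -6.5, 0, 0, 0, 255, -12.8, -35.8, 10, 0, 0, 0, 255, -12.8, -35.8, 10, 0, 0, 0, 255, -12.8, -35.8, 10, 0, 0, 0, 255, -12.8, -35.8, 10, 0, 0, 0])

```text
t: 36.72
tcp_pos: [0.5778, -0.3954, 0.0574]
orientation: [0.088, 0.996, 0.004, 0.001]
wrist_force: [0.3, -0.2, -2.7]
width: 0.215
grasp_force: 30.0
```

step_arm(commands=[255, 0, 0, 0, 0, 0, 0, 255, 0, 0, 16, 0, 0, 0, 255, 0, 0, 14, 0, 0, 0, 255, 0, 0, 10, 0, 0, 0, 255, 0, 0, 4, 0, 0, 0, 255, 0, 0, 0, 0, 0, 0])

```text
t: 37.48
tcp_pos: [0.5775, -0.3946, 0.014]
orientation: [0.088, 0.996, 0.004, 0.001]
wrist_force: [-0.2, -0.7, -2.4]
width: 0.213
grasp_force: 30.0
```

```bash
python3 - <<'E'
from mp import *
s=env.state();print(s["t"],s["tcp_pos"],s["wrist_force"],s["grasp_force"])
E
```

```text
37.475 [ 0.5775 -0.3946  0.014 ] [-0.1752 -0.7439 -2.4447] 29.983457922935486
```

Still about 4–5 mm above the table, so I'll lower to contact, release and retreat.

step_arm(commands=[255, 0, 0, 2, 0, 0, 0, 255, 0, 0, 2, 0, 0, 0, 255, 0, 0, 1, 0, 0, 0, 255, 0, 0, 0, 0, 0, 0])

```text
t: 37.98
tcp_pos: [0.5775, -0.3949, 0.0096]
orientation: [0.088, 0.996, 0.003, 0.002]
wrist_force: [-1.4, 1.9, 0.3]
width: 0.215
grasp_force: 30.0
```

step_arm(commands=[130, 0, 0, 0, 0, 0, 0, 130, 0, 0, 0, 0, 0, 0, 130, 0, 0, 0, 0, 0, 0, 130, 0, 0, -10, 0, 0, 0, 130, 0, 0, -40, 0, 0, 0, 130, 0, 0, -50, 0, 0, 0, 130, 0, 0, -50, 0, 0, 0, 130, 0, 0, 0, 0, 0, 0])

```text
t: 38.98
tcp_pos: [0.579, -0.3975, 0.1658]
orientation: [0.088, 0.996, 0.0, 0.006]
wrist_force: [0.4, -0.5, 0.4]
width: 0.49
grasp_force: 0.0
```

```bash
python3 - <<'E'
from mp import *
s=env.state();print(s["t"],s["tcp_pos"],s["wrist_force"],s["grasp_force"])
P={n:env.grab_frame(n) for n in("scene","side")}
import pickle; P0=pickle.load(open("p1.pkl","rb"))
for n,p in P.items():
  for t in("mallet","test_bar","wedge","jaw","caliper","ref_block"):
    for r in env.spot_in(t,p)[:2]: w=world(p,r["centre"]);print(n,t,round(r["score"],2),w,"bed",Rbed.inv().apply(w-seat)*1000)
E
```

```text
38.975 [ 0.579  -0.3975  0.1658] [ 0.4441 -0.4554  0.445 ] 0.0
scene mallet 0.82 [ 0.5901 -0.388   0.029 ] bed [  96.7065 -449.8886  -74.1343]
scene test_bar 0.6 [0.5243 0.0864 0.0763] bed [-8.0399  5.4857 40.8828]
scene wedge 0.83 [0.5581 0.0265 0.0853] bed [ 34.3389 -47.522   26.8143]
scene wedge 0.8 [ 0.4786 -0.5396  0.0324] bed [  26.4589 -618.7241  -29.7025]
scene jaw 0.66 [0.5533 0.0547 0.0661] bed [ 16.4111 -20.6102  14.9741]
scene jaw 0.17 [ 0.5905 -0.3881  0.0265] bed [  95.8435 -449.913   -76.5519]
scene caliper 0.68 [ 0.3381 -0.0386  0.0015] bed [-185.1065 -150.298    56.7737]
scene ref_block 0.72 [0.3895 0.1391 0.0131] bed [-162.6238   33.6885   57.1862]
side test_bar 0.41 [0.527  0.0693 0.0789] bed [ -1.8851 -10.8516  40.3597]
side wedge 0.88 [ 0.3515 -0.1766  0.0285] bed [-139.1711 -283.8387   61.378 ]
side wedge 0.72 [ 0.4837 -0.5359  0.0311] bed [  29.5976 -614.1722  -32.9636]
side jaw 0.55 [0.5597 0.0556 0.0708] bed [ 24.1158 -18.5882  16.0536]
side jaw 0.54 [ 0.5974 -0.3873  0.033 ] bed [ 104.8129 -447.8807  -74.2878]
side caliper 0.55 [ 0.3418 -0.0385  0.0062] bed [-179.6542 -149.561    59.0092]
```

```bash
python3 -c "
from station import env
print(env.sign_off())"
```

```text
the job is handed in; nothing more can be done
None
```

The job is handed in at about 39 s: the bar is in its seat and the wedge was driven in five light taps until it stopped at about 30 N. The mallet lies on the worktop clear of the clamp. The jaw's grip on the bar was not measured directly, and the hand-in returned no verdict.

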